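# Clamp the tube block to its dock with the cam lock

### The arm

A 7-joint arm with a two-finger parallel gripper is mounted at the origin on a cart in front of the work surface, level with it; the furniture and walls round the work are solid. World frame = base frame: x ahead of the robot, y to its left, z up, the work surface at z = 0. Lengths are in mm, angles in rad, forces in N, time in s.
With the tool pointing down it reaches from about 400 to 875 mm from the base axis. Payload 6.5 kg.
Tool frame: the origin (TCP) lies midway between the tips of the shut fingers; the grasp point (between the pads) lies 19 mm behind it; x points along the fingers, z is the direction in which the jaws open and shut, and the axes are right-handed (so a half turn about x gives the same grasp; the last joint's range is limited). The gripper opens to 88 mm and grips with 3 to 60 N. Pads are 18 mm wide; open, the fingers measure 123 mm over their backs; the gripper's body (75 mm by 187 mm) begins 45 mm behind the grasp point.
Start: joints at [1.057, 0.536, -0.004, 1.538, 0.003, 1.067, -0.071], TCP at [281.434, -585.905, 238.716] pointing down, gripper open.
Joint ranges: [-2.7, 2.7], [-0.37, 2.16], [-1.27, 1.26], [0.24, 2.4], [-1.31, 4.45], [0.19, 1.91], [-2.76, 2.76]. Speed limits (rad/s): [2.39, 2.39, 3.14, 3.14, 3.14, 3.14, 3.14].

### API

Orientations are given as a rotation vector (axis times angle).
In Python, from plant import ctrl gives the robot as it stands.
- The arm moves only by the shell command python3 -m jog 'ROWS' [OPENING] [FORCE]. ROWS is a JSON object of lists of equal length, an entry for each row: "slide": the shift along the tool's x, y, z in mm, a list of three; "rot": the turn, a rotation vector about the tool's x, y, z in degrees, a list of three. A call has exactly 10 rows; each row is the pose to reach, as a shift and turn from the pose commanded when the call began, along the tool's axes at that moment; what a row does not reach only later rows make up. A row lasts 1/12 s, in which the tool goes at most 41.7 mm and 7.16 degrees, less where a joint would pass 70% of its speed; a pose out of reach is approached as far as the arm can. A call with a gripper value outside its range is refused whole. OPENING is the opening, from -1 (shut) to 1 (fully open), set as the call begins (- or left out, the last holds). The fingers move at their own pace and stop on an object; FORCE is the grip in N (left out, the last holds). Time passes only in rows, so rows that repeat a pose let the fingers close, or fill a call up. It gives the time, the measured TCP pose, the force and the opening at its end, in the units of the state.
- ctrl.get_state(): the state, without advancing time (a new reading comes with each control period).
- ctrl.snapshot(name): name is "side" or "top" or "wrist"; returns a dict with "img" (420x560x3 uint8, red, green, blue), "fx", "fy", "cx", "cy" (pixels), "R" (3x3) and "t" (3): a world point X has camera coordinates R X + t. Camera axes: x right, y down, z forward; pixel columns grow to the right and rows downward; lengths in mm; the calibration is good to about 2 mm. A picture is of the moment at which its call begins. There is no depth.
- ctrl.sign_off(): hands the job in, once; it reports no verdict.
The state is a dict: "time_s": time; "joint_positions": joint angles; "qvel": joint speeds; "effort": joint torques, N m; "eef_pos": TCP position; "tcp_rot": TCP orientation; "ft_force": force on the tool from outside, world axes, zero at the start; "moment": the same for the moment, N m; "finger_gap": opening from 0.0 (shut) to 1.0 (fully open).
Only numpy, scipy, OpenCV 4.12 (cv2) and the standard library are available. Lean on these libraries where they do the work, as an engineer would, in place of code of your own. Each camera call takes 0.05 s, during which the arm holds its last target.

### The job

Take the screwdriver from its stand, put its blade into the slot of the cam disc on the dock and turn it clockwise, so that the cam grabs the bolt head and draws the tube block fully home and clamps it tight against the dock housing. Turn until you clearly feel it go tight, then stop; do not overtighten it. Then stand the screwdriver back upright in its stand, and leave the bystanders where they are.

Things in the scene. Friction and masses are not known exactly. Their poses are not given: they have to be found in the camera images.
- driver: Flat-blade screwdriver, 118 mm long, 0.11 kg, standing blade down in its stand. Origin at the middle of the blade's tip; z points up the shaft to the handle; x lies along the blade's width. Blade 16 mm wide (x), 2.6 mm thick at the tip, 3.2 mm from 3 mm up; round shaft 14 mm across from 16 to 56 mm; collar 30 mm across from 56 to 61 mm, which rests on the stand
- driver_grip (a point): Point inside the driver's black handle, 88 mm up from the tip on its axis, where to grip it; same axes as the driver. The handle reaches from 61 to 113 mm above the tip, 28 mm in x and 22 mm between its two flats in y: close the fingers along y
- stand_hole (a point): Middle of the mouth of the stand's round vertical hole, on the stand's top, 58 mm above the worktop. The stand is a fixed grey block 60 mm square; the hole is 21 mm across and goes down to the worktop. With the collar resting on the stand the driver's tip is 2 mm above the worktop
- cam_slot (a point): Middle of the screwdriver slot in the top of the steel cam disc (50 mm across, flush with the grey dock housing's top, 46 mm above the worktop). x runs along the slot, z up. The slot is 19 mm long, 4.2 mm wide, 8 mm deep, with a 1.4 mm chamfer on its long edges; it is the same after half a turn. The disc turns about z through this point
- cam (a joint): Turn of the cam disc, rad; grows clockwise seen from above. -0.08 to 0.06 at the start: open, bolt head in the cam's mouth. The jaw takes up the bolt at about 0.4 to 0.9, then draws about 6 mm per rad. Tight at an angle that differs from time to time (about 0.8 to 1.5, the bolt being screwed in more or less), to be felt. The jaw holds by friction when released
- block: Aluminium tube block, 78 x 100 x 44 mm with 12 open wells, 0.6 kg, lying loose between the dock's two side rails on its 8 mm base plate. Origin under the middle of the face that looks to the housing; x points away from the housing, z up. A steel bolt with an upright barrel head stands out of that face and into the cam
- block_face (a point): Middle of the block's face that meets the housing, on the bolt's axis; x points away from the housing; about 3 mm from the housing at the start. Turning moment at the driver: 0.06 to 0.2 N m while drawing against two spring buffers (3 N each when home), climbing steeply once the block is home: 0.25 to 0.3 N m is tight
- dock_face (a point): Middle between the two landing pads of the housing face against which the block is drawn, 34 mm from the cam's axis; x points from the cam's axis to the block, z up. The block is home when block_face lies at x = 0 here
- dock: Fixed dock: aluminium base plate 164 x 118 x 8 mm with two side rails and a grey cam housing (66 x 100 mm, top 46 mm above the worktop). Origin on the worktop under the cam's axis; x points to the block
- cup_a: Bystander: specimen cup with a lid, 62 mm across, 65 mm high; origin under it
- petri: Bystander: petri dish, 57 mm across, 15 mm high; origin under it
- oil_bottle: Bystander: small dark bottle with a black cap, 33 mm across, 72 mm high; origin under it

How it is judged:
By the outcome, as a careful person would: the job done as asked, in the order asked, and still so for the second after the job is handed in, with the robot touching nothing.
It also fails if it takes over 59 s, if anything falls off the work surface, if the arm or the gripper's body presses on something with over 40 N, if the wrist force passes 120 N, or if a joint passes its speed limit or range.

## Working session

There is one attempt and no reset: what is moved stays moved. The work goes in short steps, Python scripts to look and compute and a shell command to move; the robot and the scene stay as the last step left them, time stands still between calls to the robot, and variables do not carry over. Pictures are saved under pics/ and viewed, and the job is handed in when it is done.

```bash
ls; mkdir -p pics; python3 - <<'E'
from plant import ctrl
import cv2
print(ctrl.get_state())
for n in ["side","top","wrist"]:
    s=ctrl.snapshot(n); cv2.imwrite(f"pics/{n}0.png",s["img"][:,:,::-1]); print(n,s["fx"],s["fy"],s["cx"],s["cy"],s["R"],s["t"])
E
```

```text
pics
{'time_s': 0.0, 'joint_positions': array([ 1.05685713,  0.53718553, -0.00445831,  1.5388725 ,  0.00259328,
        1.06730055, -0.07119953]), 'qvel': array([ 1.65530569e-04,  3.84239911e-04, -6.11482538e-04, -1.79031796e-04,
       -2.04542753e-05,  2.30289104e-03, -8.65386537e-05]), 'effort': array([ 4.48405435e-04, -5.70977890e+01,  9.91047285e-01, -2.51596642e+01,
       -5.63024380e-02,  1.79782306e-02,  1.52507105e-04]), 'eef_pos': array([ 281.13048125, -585.36817664,  237.82659201]), 'tcp_rot': array([ 0.87421262,  1.38997324, -0.87283532]), 'ft_force': array([ 0.3998594 , -0.12401746, -0.02454907]), 'moment': array([ 0.04900691, -0.00024757,  0.04341694]), 'finger_gap': 1.0030386960799627}
side 424.5610015058561 424.5610015058561 286.86565877454217 209.3356159546067 [[-0.99736707 -0.07129786 -0.01324913]
 [-0.03875113  0.67841335 -0.73365774]
 [ 0.06129662 -0.73121265 -0.67939001]] [ 518.41268607   91.77745465 1018.04181289]
top 388.3257860162362 388.3257860162362 276.71461937878723 206.8424366424579 [[-1.40176811e-03 -9.99982062e-01  5.82333817e-03]
 [-9.93246764e-01  7.16698038e-04 -1.16018758e-01]
 [ 1.16012503e-01 -5.94664318e-03 -9.93229952e-01]] [-12.47100856 538.73862026 905.7361521 ]
wrist 314.9345954701719 314.9345954701719 280.3180140118103 210.25321752455196 [[ 0.43399236 -0.90091451 -0.00192077]
 [-0.85962243 -0.41473716  0.29839968]
 [-0.26962921 -0.12785204 -0.95443907]] [-649.78487211  -43.03600378  390.442824  ]
```

View pics/side0.png

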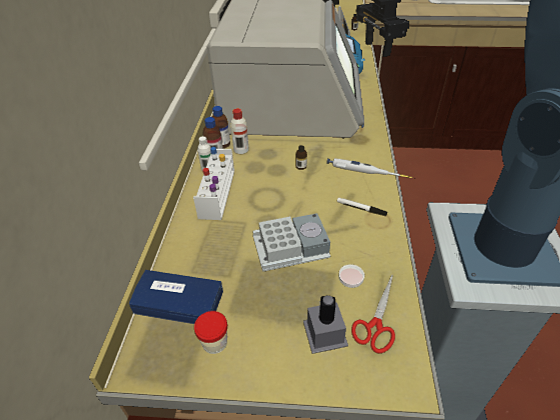

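View pics/top0.png

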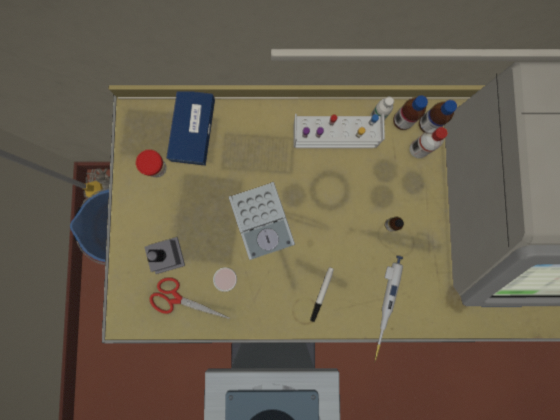

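View pics/wrist0.png

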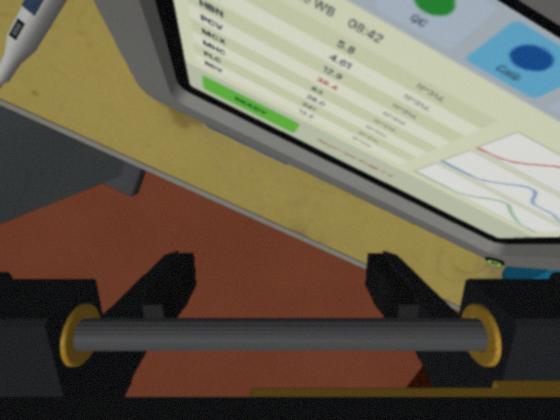

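The stand with the black-handled driver is at about (155,255) in the top view and (327,325) in the side view. The dock is at (265,225) in the top view. I'll enlarge crops next.

```bash
python3 - <<'E'
import cv2
t=cv2.imread("pics/top0.png"); s=cv2.imread("pics/side0.png")
a=cv2.resize(t[225:285,130:210],(800,600),interpolation=cv2.INTER_CUBIC); cv2.imwrite("pics/c1.png",a)
a=cv2.resize(t[180:264,215:310],None,fx=7,fy=7,interpolation=cv2.INTER_CUBIC); cv2.imwrite("pics/c2.png",a)
a=cv2.resize(s[280:355,280:380],(800,600),interpolation=cv2.INTER_CUBIC); cv2.imwrite("pics/c3.png",a)
a=cv2.resize(s[205:275,245:340],None,fx=8,fy=8,interpolation=cv2.INTER_CUBIC); cv2.imwrite("pics/c4.png",a)
E
```

```text
(no output)
```

View pics/c1.png

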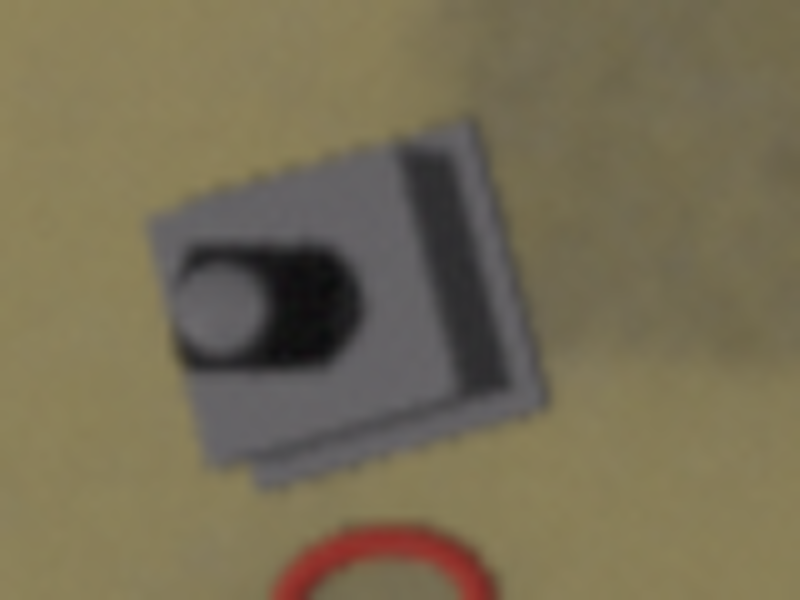

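View pics/c2.png

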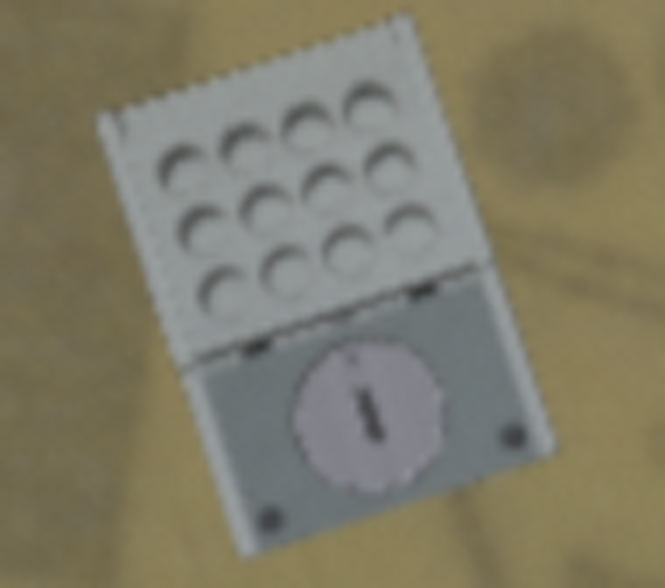

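View pics/c3.png

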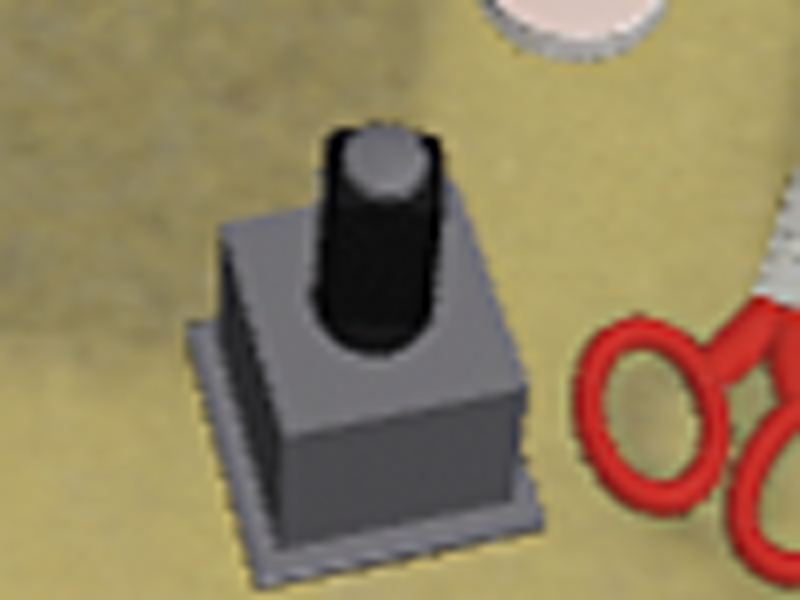

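View pics/c4.png

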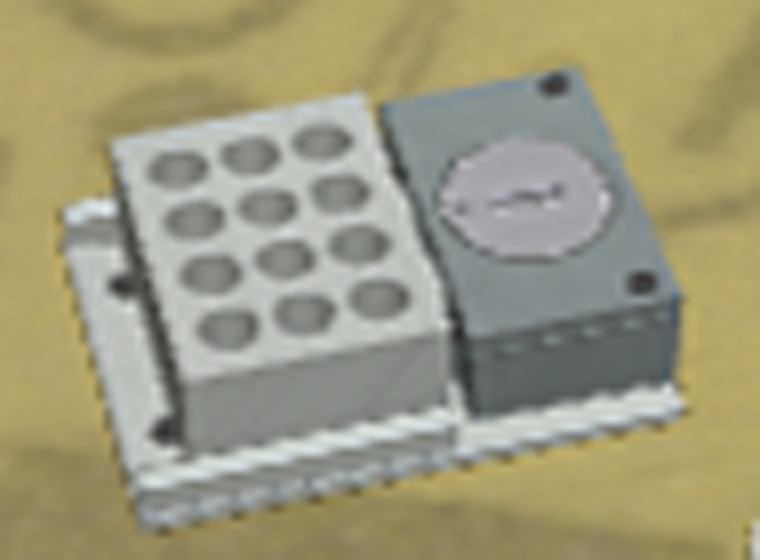

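```bash
cat > h.py <<'E'
import numpy as np
from plant import ctrl
from scipy.spatial.transform import Rotation as Ro
C={"top":(388.3257860162362,276.71461937878723,206.8424366424579,np.array([[-1.40176811e-03,-9.99982062e-01,5.82333817e-03],[-9.93246764e-01,7.16698038e-04,-1.16018758e-01],[1.16012503e-01,-5.94664318e-03,-9.93229952e-01]]),np.array([-12.47100856,538.73862026,905.7361521])),
"side":(424.5610015058561,286.86565877454217,209.3356159546067,np.array([[-0.99736707,-0.07129786,-0.01324913],[-0.03875113,0.67841335,-0.73365774],[0.06129662,-0.73121265,-0.67939001]]),np.array([518.41268607,91.77745465,1018.04181289]))}
def w(c,u,v,z):
    f,cx,cy,R,t=C[c] if isinstance(c,str) else (c["fx"],c["cx"],c["cy"],np.array(c["R"]),np.array(c["t"]))
    d=R.T@np.array([(u-cx)/f,(v-cy)/f,1]); o=-R.T@t
    return o+d*(z-o[2])/d[2]
def proj(c,X):
    f,cx,cy,R,t=C[c] if isinstance(c,str) else (c["fx"],c["cx"],c["cy"],np.array(c["R"]),np.array(c["t"]))
    p=R@np.array(X,float)+t; return f*p[:2]/p[2]+[cx,cy]
E
python3 - <<'E'
from h import *
np.set_printoptions(precision=1,suppress=True)
q=lambda p,o,s:(p[0]/s-0.5+0.5/s+o[0],p[1]/s-0.5+0.5/s+o[1])
print("stand top");P=[]
for p in [(150,215),(400,145),(458,395),(208,468)]:
    P.append(w("top",*q(p,(130,225),10),58)); print(P[-1])
print(np.mean(P,0),[np.linalg.norm(P[i]-P[i-1]) for i in range(4)])
print("side");P=[]
for p in [(222,228),(450,185),(525,385),(285,435)]:
    P.append(w("side",*q(p,(280,280),8),58)); print(P[-1])
print(np.mean(P,0))
print("cap",w("top",*q((222,308),(130,225),10),120),w("side",*q((388,160),(280,280),8),120))
print("cam",w("top",*q((370,415),(215,180),7),46),w("side",*q((526,198),(245,205),8),46))
print("slot",w("top",*q((358,388),(215,180),7),46),w("top",*q((380,440),(215,180),7),46))
print("hous",[w("top",*q(p,(215,180),7),46) for p in [(205,375),(488,275)]])
s=ctrl.get_state();M=Ro.from_rotvec(s["tcp_rot"]).as_matrix();print(M)
for n in ((225,279),):print("petri",w("top",*n,15))
print("cup",w("top",149,162,65))
E
```

```text
stand top
[444.6 292.9  58. ]
[460.6 235.6  58. ]
[403.2 220.6  58. ]
[386.8 277.4  58. ]
[423.8 256.6  58. ] [np.float64(59.84398163006367), np.float64(59.43888874119939), np.float64(59.33071564066522), np.float64(59.16628039346762)]
side
[461.7 239.   58. ]
[405.9 223.   58. ]
[389.1 278.   58. ]
[445.1 294.8  58. ]
[425.4 258.7  58. ]
cap [423.7 256.1 120. ] [424.5 260.6 120. ]
cam [461.2   9.   46. ] [462.6  10.8  46. ]
slot [470.3  13.   46. ] [452.8   5.6  46. ]
hous [array([474.7,  64.5,  46. ]), array([508.4, -30.8,  46. ])]
[[-0.   0.9  0.4]
 [ 0.   0.4 -0.9]
 [-1.  -0.  -0. ]]
petri [366.2 111.3  15. ]
cup [641.3 287.6  65. ]
```

```bash
python3 - <<'E'
from h import *
np.set_printoptions(precision=1,suppress=True)
for z in (0,30):print(w("side",363,130,z),w("side",357,137,z),w("side",215,135,z))
for z in (0,50,250,300):print(z,w("side",325,5,z),w("side",213,60,z),w("top",465,303,z),w("top",448,215,z),w("top",515,70,z))
s=ctrl.get_state();M=Ro.from_rotvec(s["tcp_rot"]).as_matrix();p=s["eef_pos"];np.set_printoptions(precision=3)
print(M)
for q in [(330,-330,290),(400,-180,290),(424,190,290)]: print(q,M.T@(np.array(q)-p))
E
```

```text
[ 303.1 -505.3    0. ] [ 324.9 -462.3    0. ] [ 788.9 -450.4    0. ]
[ 309.2 -457.3   30. ] [ 330.1 -416.    30. ] [ 775.9 -404.6   30. ]
0 [  435.7 -1769.5     0. ] [  912.3 -1030.8     0. ] [ 306.7 -470.7    0. ] [ 521.6 -440.6    0. ] [ 901.7 -636.     0. ]
50 [  437.1 -1607.     50. ] [ 882.6 -916.5   50. ] [ 313.1 -446.6   50. ] [ 516.8 -418.1   50. ] [ 877.2 -603.4   50. ]
250 [ 443.  -957.1  250. ] [ 764.1 -459.6  250. ] [ 338.7 -350.3  250. ] [ 497.8 -328.   250. ] [ 779.2 -472.7  250. ]
300 [ 444.5 -794.6  300. ] [ 734.4 -345.3  300. ] [ 345.1 -326.3  300. ] [ 493.  -305.5  300. ] [ 754.7 -440.1  300. ]
[[-0.001  0.901  0.433]
 [ 0.001  0.433 -0.901]
 [-1.    -0.    -0.001]]
(330, -330, 290) [ -51.677  154.598 -209.228]
(400, -180, 290) [ -51.551  282.65  -314.122]
(424, 190, 290) [ -51.136  464.507 -637.238]
```

```bash
python3 -m jog '{"slide":[[-10,16,-33],[-20,32,-66],[-30,48,-99],[-36,65,-132],[-42,82,-164],[-46,98,-196],[-50,114,-228],[-50,150,-245],[-52,182,-262],[-52,214,-278]],"rot":[[0,0,0],[0,0,0],[0,0,0],[-7,0,0],[-14,0,0],[-21,0,0],[-28,0,0],[-35,0,0],[-42,0,0],[-49,0,0]]}' 1 20
python3 - <<'E'
from h import *
np.set_printoptions(precision=3,suppress=True)
s=ctrl.get_state();M=Ro.from_rotvec(s["tcp_rot"]).as_matrix();p=s["eef_pos"]
print(p,s["joint_positions"],M)
for q in [(400,-180,290),(424,140,270),(424,170,250)]: print(q,M.T@(np.array(q)-p))
E
```

```text
time_s: 0.98
eef_pos: [354.4, -241.1, 291.2]
tcp_rot: [0.205, 1.56, -0.206]
ft_force: [0.2, 0.1, 0.2]
finger_gap: 1.0
[ 354.389 -241.075  291.234] [ 0.782  0.105 -0.309  2.013  0.038  1.028  0.193] [[ 0.001  0.259  0.966]
 [-0.001  0.966 -0.259]
 [-1.    -0.001  0.001]]
(400, -180, 290) [ 1.205 70.809 28.225]
(424, 140, 270) [ 20.919 386.112 -31.535]
(424, 170, 250) [ 40.891 415.102 -39.326]
```

```bash
python3 -m jog '{"slide":[[0,30,12],[0,60,24],[0,95,28],[0,130,25],[0,165,18],[0,200,11],[0,235,4],[0,270,-3],[5,305,-10],[10,336,-18]],"rot":[[-7,0,0],[-14,0,0],[-21,0,0],[-28,0,0],[-35,0,0],[-42,0,0],[-49,0,0],[-56,0,0],[-63,0,0],[-70,0,0]]}'
python3 - <<'E'
from h import *
np.set_printoptions(precision=3,suppress=True)
s=ctrl.get_state();M=Ro.from_rotvec(s["tcp_rot"]).as_matrix();p=s["eef_pos"]
print(p,s["joint_positions"],M)
for q in [(424,258,250)]: print(q,M.T@(np.array(q)-p))
E
```

```text
time_s: 1.82
eef_pos: [425.6, 88.3, 281.0]
tcp_rot: [-0.749, 1.437, 0.749]
ft_force: [0.1, -0.1, -0.0]
finger_gap: 1.001
[425.566  88.314 280.951] [ 0.355  0.174 -0.727  1.996  0.136  1.018  0.524] [[ 0.001 -0.819  0.573]
 [ 0.     0.573  0.819]
 [-1.    -0.001  0.001]]
(424, 258, 250) [ 30.985  98.563 138.127]
```

```bash
python3 -m jog '{"slide":[[5,20,28],[12,40,56],[20,60,84],[27,80,112],[34,98,138],[41,98,138],[41,98,138],[41,98,138],[41,98,138],[41,98,138]],"rot":[[-7,0,0],[-14,0,0],[-21,0,0],[-28,0,0],[-35,0,0],[-35,0,0],[-35,0,0],[-35,0,0],[-35,0,0],[-35,0,0]]}'
python3 - <<'E'
from h import *
import cv2
np.set_printoptions(precision=3,suppress=True)
c=ctrl.snapshot("wrist");cv2.imwrite("pics/w1.png",c["img"][:,:,::-1])
s=ctrl.get_state();M=Ro.from_rotvec(s["tcp_rot"]).as_matrix();p=s["eef_pos"]
print(p,s["joint_positions"],M)
import pickle;pickle.dump({k:c[k] for k in c if k!="img"},open("w1.pkl","wb"))
print(proj(c,(424,258,120)))
E
```

```text
time_s: 2.65
eef_pos: [426.0, 254.1, 240.1]
tcp_rot: [-1.204, 1.213, 1.202]
ft_force: [-0.5, 0.0, 0.3]
finger_gap: 1.0
[425.951 254.218 240.131] [ 0.063  0.396 -0.856  1.9    0.354  1.003  0.614] [[ 0.001 -1.     0.008]
 [-0.001  0.008  1.   ]
 [-1.    -0.001 -0.001]]
[286.041 202.267]
```

View pics/w1.png

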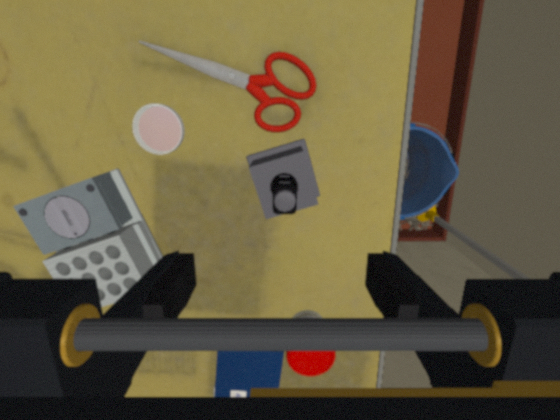

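Wrist view: stand at (283,180), handle top at (285,202), about where the projection put it. The cam slot shows at (67,217).

```bash
python3 - <<'E'
import cv2
t=cv2.imread("pics/w1.png")
a=cv2.resize(t[130:230,230:340],(770,700)[::1],interpolation=cv2.INTER_CUBIC)[:600]; cv2.imwrite("pics/c5.png",cv2.resize(t[135:220,235:335],(700,595),interpolation=cv2.INTER_CUBIC))
cv2.imwrite("pics/c6.png",cv2.resize(t[165:265,10:130],(720,600),interpolation=cv2.INTER_CUBIC))
E
```

```text
(no output)
```

View pics/c5.png

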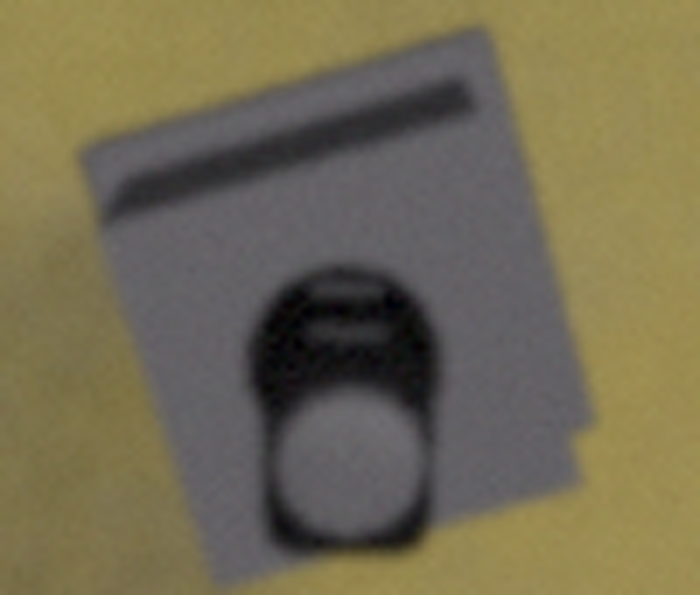

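View pics/c6.png

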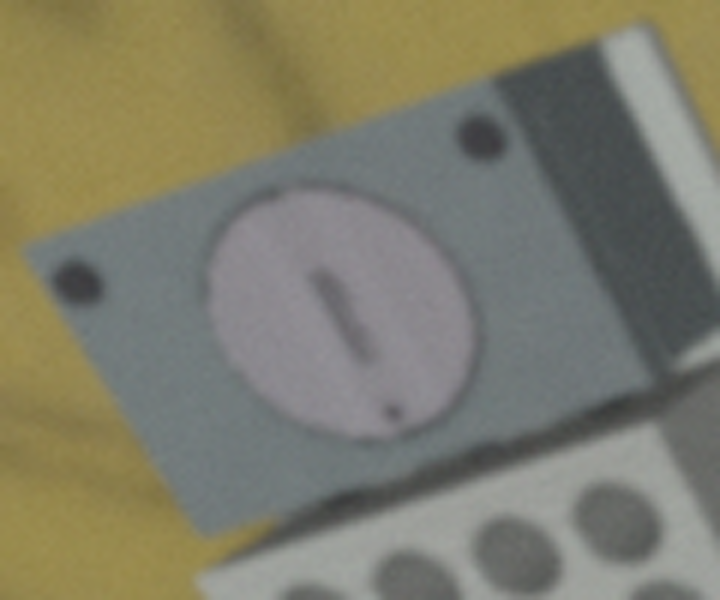

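```bash
python3 - <<'E'
from h import *
import pickle
np.set_printoptions(precision=2,suppress=True)
c=pickle.load(open("w1.pkl","rb"))
print(w(c,285-.4,200.7-.4,120),"cam",w(c,67.1,217.1,46))
a=w(c,10+316/6-.4,165+270/6-.4,46);b=w(c,10+372/6-.4,165+358/6-.4,46);d=a-b;print(a,b,np.degrees(np.arctan2(d[1],d[0])),np.hypot(*d[:2]))
P=[w(c,10+x/6-.4,165+y/6-.4,46) for x,y in [(25,245),(497,78),(655,382),(205,538)]];print(P)
for i,j in((0,1),(3,2),(0,3),(1,2)):
  d=P[j]-P[i];print(np.degrees(np.arctan2(d[1],d[0])),np.hypot(*d[:2]))
P=[w("top",215+x/7-.4,180+y/7-.4,46) for x,y in [(358,388),(381,441),(352,357),(370,415)]]
for i,j in((1,0),(3,2)):
  d=P[j]-P[i];print("top",np.degrees(np.arctan2(d[1],d[0])))
# stand corners in wrist
p=ctrl.get_state();M=Ro.from_rotvec(p["tcp_rot"]).as_matrix()
print(p["eef_pos"],M.T@(np.array([424,257.5,71])-p["eef_pos"]))
E
```

```text
[422.2  256.74 120.  ] cam [460.87   9.46  46.  ]
[451.88   5.87  46.  ] [469.58  12.8   46.  ] -158.6283452507248 19.00960228141098
[array([446.55, -47.76,  46.  ]), array([415.42,  46.88,  46.  ]), array([474.89,  66.2 ,  46.  ]), array([507.05, -27.98,  46.  ])]
108.20392739291613 99.63094205456261
108.85216428581744 99.51766895374831
18.10621744023377 63.657363030427305
17.994833952192966 62.53178109871296
top 23.570632909114465
top 17.350269423323873
[425.95 254.22 240.13] [169.13   2.14   3.37]
```

```bash
python3 -m jog '{"slide":[[20,1,2],[45,2,3],[70,2,3],[95,2,3],[120,2,3],[140,2,3],[155,2,3],[165,2,3],[169,2,3],[169,2,3]],"rot":[[0,0,0],[0,0,0],[0,0,0],[0,0,0],[0,0,0],[0,0,0],[0,0,0],[0,0,0],[0,0,0],[0,0,0]]}'
python3 - <<'E'
from h import *
import cv2
c=ctrl.snapshot("wrist");cv2.imwrite("pics/w2.png",c["img"][:,:,::-1])
c=ctrl.snapshot("side");cv2.imwrite("pics/s2.png",cv2.resize(c["img"][250:370,250:410,::-1],(800,600),interpolation=cv2.INTER_CUBIC))
print(ctrl.get_state()["eef_pos"])
E
```

```text
time_s: 3.53
eef_pos: [423.5, 258.0, 70.5]
tcp_rot: [-1.204, 1.213, 1.204]
ft_force: [0.2, -0.3, 1.1]
finger_gap: 1.0
[423.99005216 258.6172255   71.50186401]
```

View pics/w2.png

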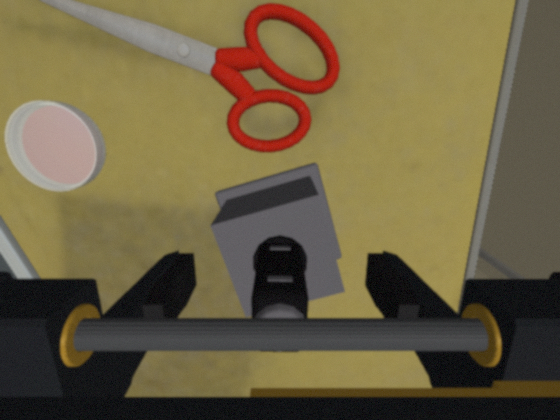

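View pics/s2.png

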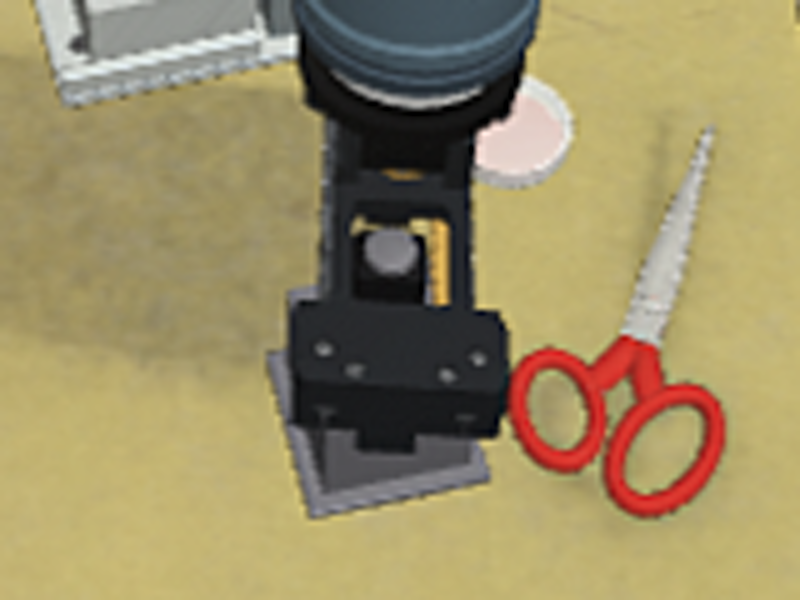

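The wrist view shows the handle centred at column 280 between the fingers (180 and 380) and square to them. I'll close now.

```bash
python3 -m jog '{"slide":[[0,0,0],[0,0,0],[0,0,0],[0,0,0],[0,0,0],[0,0,0],[0,0,0],[0,0,0],[0,0,0],[0,0,0]],"rot":[[0,0,0],[0,0,0],[0,0,0],[0,0,0],[0,0,0],[0,0,0],[0,0,0],[0,0,0],[0,0,0],[0,0,0]]}' -1 55
python3 - <<'E'
from h import *
for i in range(3):
  s=ctrl.get_state();print(s["eef_pos"],s["tcp_rot"],s["ft_force"],s["moment"],s["finger_gap"])
E
```

```text
time_s: 4.47
eef_pos: [423.4, 258.4, 70.7]
tcp_rot: [-1.205, 1.212, 1.205]
ft_force: [0.2, 0.0, 0.4]
finger_gap: 0.268
[423.36674927 258.38807075  70.68495705] [-1.20489065  1.21208938  1.20484719] [0.16188937 0.01685606 0.3907518 ] [-0.07710112 -0.18113587  0.02081452] 0.2678885120269036
[423.36674927 258.38807075  70.68495705] [-1.20489065  1.21208938  1.20484719] [0.16188937 0.01685606 0.3907518 ] [-0.07710112 -0.18113587  0.02081452] 0.2678885120269036
[423.36674927 258.38807075  70.68495705] [-1.20489065  1.21208938  1.20484719] [0.16188937 0.01685606 0.3907518 ] [-0.07710112 -0.18113587  0.02081452] 0.2678885120269036
```

```bash
python3 -m jog '{"slide":[[-10,0,0],[-25,0,0],[-45,0,0],[-65,0,0],[-80,0,0],[-85,-3,-20],[-85,-8,-50],[-85,-13,-80],[-85,-18,-110],[-85,-23,-140]],"rot":[[0,0,0],[0,0,0],[0,0,0],[0,0,0],[0,0,0],[0,0,0],[-4,0,0],[-8,0,0],[-12,0,0],[-16,0,0]]}'
python3 - <<'E'
from h import *
np.set_printoptions(precision=4,suppress=True)
s=ctrl.get_state();print(s["eef_pos"],s["ft_force"],s["moment"],s["finger_gap"])
M=Ro.from_rotvec(s["tcp_rot"]).as_matrix();print(M)
print(M.T@(np.array([461.3,10.2,155])-s["eef_pos"]))
E
```

```text
time_s: 5.3
eef_pos: [445.5, 116.9, 156.3]
tcp_rot: [-1.411, 1.065, 1.41]
ft_force: [0.3, -0.4, -0.5]
finger_gap: 0.247
[445.4561 116.9075 156.3351] [ 0.2956 -0.3779 -0.5437] [ 0.0604 -0.1893  0.0502] 0.24667173661989747
[[ 0.0003 -0.9618 -0.2738]
 [-0.0004 -0.2738  0.9618]
 [-1.     -0.0002 -0.0005]]
[   1.3826   13.9812 -106.9669]
```

```bash
python3 -m jog '{"slide":[[0,4,-30],[0,8,-60],[0,12,-90],[5,14,-107],[10,14,-107],[15,14,-107],[20,14,-107],[22,14,-107],[22,14,-107],[22,14,-107]],"rot":[[-3,0,0],[-6,0,0],[-6,0,0],[-6,0,0],[-6,0,0],[-6,0,0],[-6,0,0],[-6,0,0],[-6,0,0],[-6,0,0]]}'
python3 - <<'E'
from h import *
import cv2,pickle
np.set_printoptions(precision=4,suppress=True)
D={}
for n in("wrist","side","top"):
    c=ctrl.snapshot(n);D[n]=c
    cv2.imwrite(f"pics/{n}3.png",c["img"][:,:,::-1])
pickle.dump(D,open("d3.pkl","wb"))
s=ctrl.get_state();print(s["eef_pos"],s["ft_force"],s["moment"],s["finger_gap"])
M=Ro.from_rotvec(s["tcp_rot"]).as_matrix();print(M)
for n in D: print(n,proj(D[n],(461.3,10,62)),proj(D[n],(461.3,10,46)))
x,y=proj(D["side"],(461.3,10,62)).astype(int)
cv2.imwrite("pics/s3.png",cv2.resize(D["side"]["img"][y-40:y+35,x-50:x+50,::-1],(800,600),interpolation=cv2.INTER_CUBIC))
E
```

```text
time_s: 6.13
eef_pos: [460.8, 12.6, 133.7]
tcp_rot: [-1.483, 1.005, 1.484]
ft_force: [0.3, 0.3, -1.1]
finger_gap: 0.242
[461.0829  11.9435 133.9108] [ 0.354   1.0619 -1.2583] [ 0.1093 -0.1311 -0.0078] 0.24569812011221454
[[ 0.0003 -0.9291 -0.3699]
 [ 0.     -0.3699  0.9291]
 [-1.     -0.0003 -0.0001]]
wrist [277.6873 222.8742] [277.834  215.9894]
side [311.0531 224.3264] [310.8815 229.1101]
top [266.8697 238.5829] [267.0014 238.8198]
```

View pics/wrist3.png

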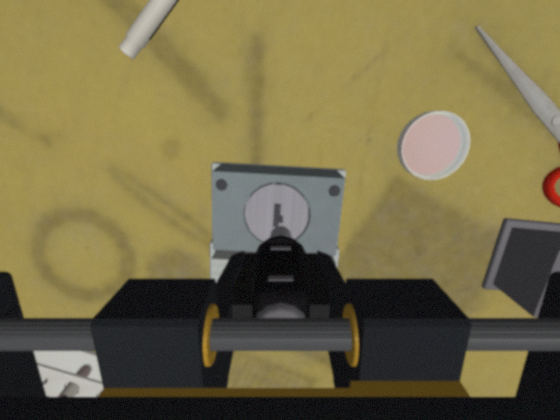

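View pics/s3.png

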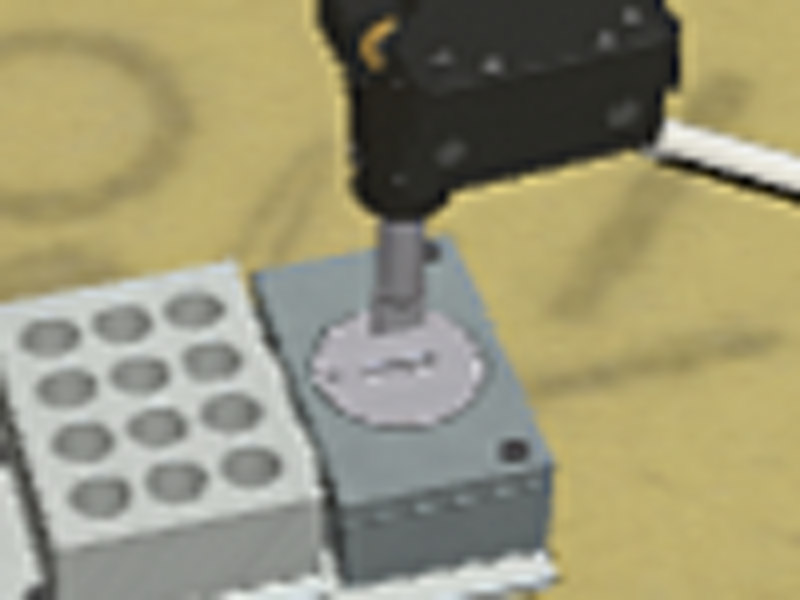

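```bash
python3 - <<'E'
import pickle,cv2
D=pickle.load(open("d3.pkl","rb"))
cv2.imwrite("pics/c7.png",cv2.resize(D["wrist"]["img"][155:255,220:340,::-1],(780,600)[::1] if 0 else (720,600),interpolation=cv2.INTER_CUBIC))
cv2.imwrite("pics/c8.png",cv2.resize(D["side"]["img"][205:245,285:335,::-1],(750,600),interpolation=cv2.INTER_CUBIC))
E
```

```text
(no output)
```

View pics/c7.png

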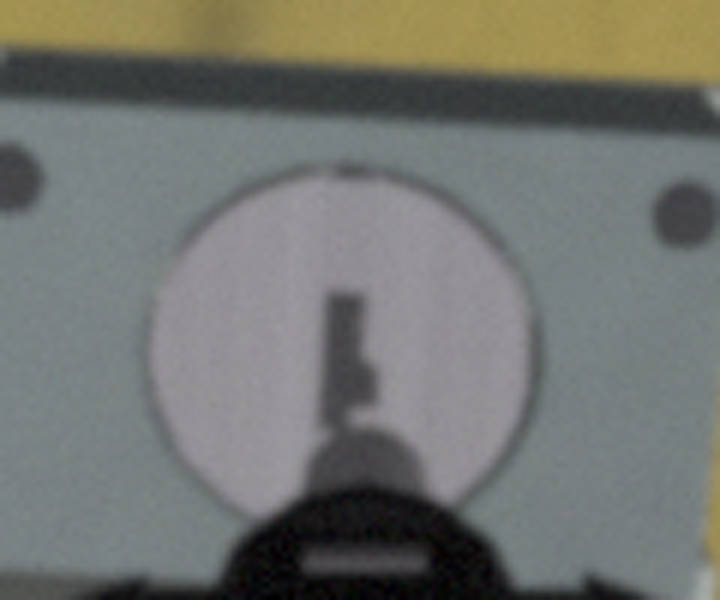

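View pics/c8.png

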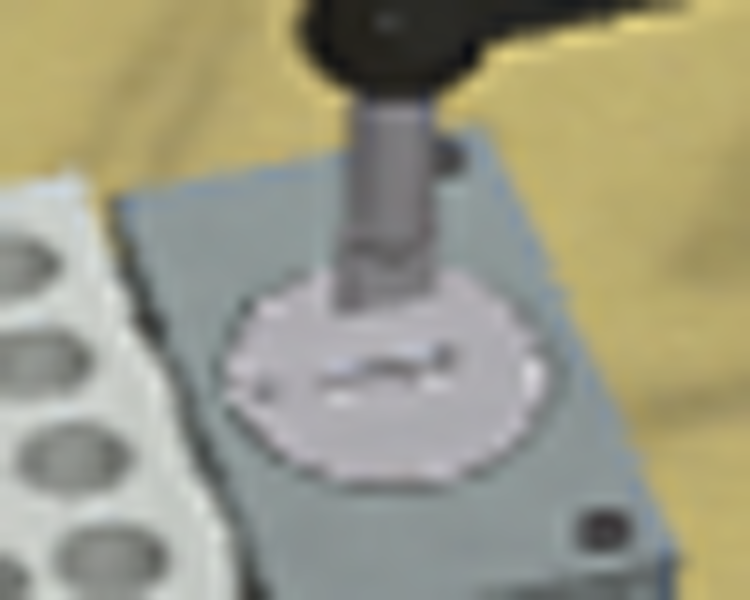

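```bash
python3 - <<'E'
from h import *
import pickle
np.set_printoptions(precision=2,suppress=True)
D=pickle.load(open("d3.pkl","rb"));c=D["wrist"];S=D["side"]
s=ctrl.get_state();M=Ro.from_rotvec(s["tcp_rot"]).as_matrix();p=s["eef_pos"]
W=lambda x,y,z:w(c,220+x/6-.42,155+y/6-.42,z)
V=lambda x,y,z:w(S,285+x/15-.47,205+y/15-.47,z)
T=lambda X:M.T@(X-p)
a=W(345,293,46);b=W(332,430,46);d=b-a;print("slot w",a,b,np.degrees(np.arctan2(d[1],d[0])),T(a),T(b))
print("disc L,R",T(W(150,345,46)),T(W(538,345,46)))
for z in(62,65): print("blade end",z,W(366,360,z),T(W(366,360,z)))
print("shaft",T(W(364,430,80)))
d=M[:,1];print("tool y ang",np.degrees(np.arctan2(d[1],d[0])))
print("side slot",V(388,367,46),T(V(388,367,46)),V(325,382,46),V(452,354,46))
for z in(62,65):print("side tip",V(388,300,z),T(V(388,300,z)))
E
```

```text
slot w [451.99   5.67  46.  ] [470.11  11.02  46.  ] 16.452581045588754 [87.91 10.8  -2.46] [87.91 -8.01 -4.19]
disc L,R [ 87.91   3.71 -27.82] [87.91  3.81 22.63]
blade end 62 [454.56   9.59  62.  ] [71.91  6.96  0.23]
blade end 65 [453.64   9.22  65.  ] [68.91  7.94  0.22]
shaft [53.91  4.56 -0.02]
tool y ang -158.29338144331797
side slot [462.46   9.69  46.  ] [87.91 -0.42 -2.6 ] [472.28  13.59  46.  ] [452.42   6.21  46.  ]
side tip [462.82  10.77  62.  ] [71.91 -1.15 -1.73]
side tip [462.8   13.79  65.  ] [68.91 -2.25  1.08]
```

```bash
python3 -m jog '{"slide":[[0,1,-1],[2,1.5,-3],[6,1.5,-3.1],[10,1.5,-3.1],[13,1.5,-3.1],[13,1.5,-3.1],[13,1.5,-3.1],[13,1.5,-3.1],[13,1.5,-3.1],[13,1.5,-3.1]],"rot":[[1,0,0],[1.8,0,0],[1.8,0,0],[1.8,0,0],[1.8,0,0],[1.8,0,0],[1.8,0,0],[1.8,0,0],[1.8,0,0],[1.8,0,0]]}'
python3 - <<'E'
from h import *
import cv2,pickle
np.set_printoptions(precision=4,suppress=True)
D={}
for n in("wrist","side"):
    c=ctrl.snapshot(n);D[n]=c
s=ctrl.get_state();D["s"]=s;print(s["eef_pos"],s["ft_force"],s["moment"],s["finger_gap"])
pickle.dump(D,open("d4.pkl","wb"))
cv2.imwrite("pics/c9.png",cv2.resize(D["wrist"]["img"][155:255,220:340,::-1],(720,600),interpolation=cv2.INTER_CUBIC))
cv2.imwrite("pics/c10.png",cv2.resize(D["side"]["img"][205:245,285:335,::-1],(750,600),interpolation=cv2.INTER_CUBIC))
E
```

```text
time_s: 7.12
eef_pos: [460.8, 8.1, 120.8]
tcp_rot: [-1.46, 1.025, 1.46]
ft_force: [0.0, -0.5, -1.0]
finger_gap: 0.244
[460.7754   8.0129 120.8062] [-0.8281  0.4455 -0.9568] [ 0.1271 -0.1073 -0.0008] 0.24721577889163723
```

View pics/c9.png

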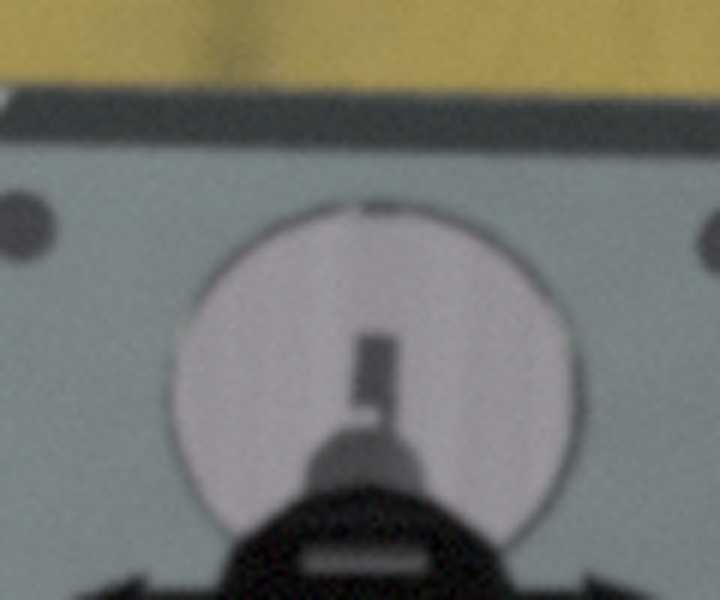

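View pics/c10.png

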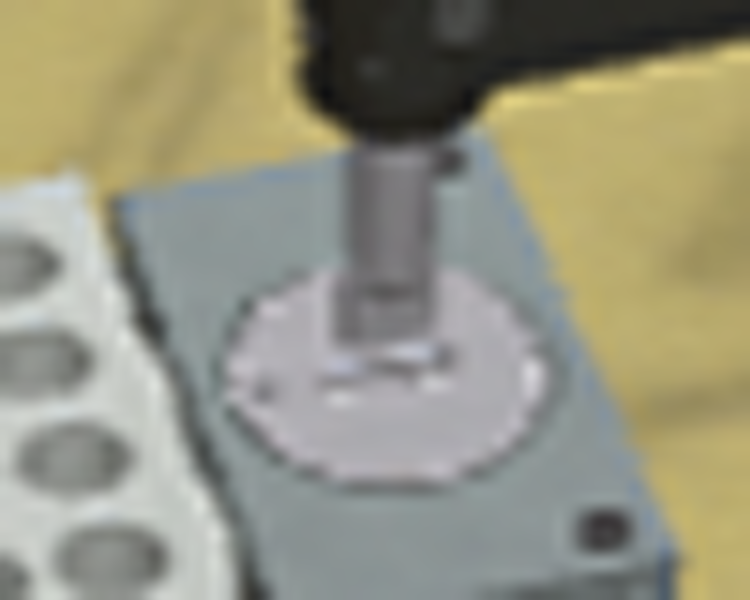

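```bash
python3 - <<'E'
from h import *
import pickle
np.set_printoptions(precision=2,suppress=True)
D=pickle.load(open("d4.pkl","rb"));c=D["wrist"];S=D["side"]
s=D["s"];M=Ro.from_rotvec(s["tcp_rot"]).as_matrix();p=s["eef_pos"]
W=lambda x,y,z:w(c,220+x/6-.42,155+y/6-.42,z)
V=lambda x,y,z:w(S,285+x/15-.47,205+y/15-.47,z)
T=lambda X:M.T@(X-p)
print("slot top",T(W(376,335,46)),"edges L",T(W(357,337,46)),T(W(352,403,46)),"R",T(W(397,337,46)),T(W(392,420,46)))
print("disc L,R,top",T(W(172,395,46)),T(W(578,395,46)),T(W(375,203,46)))
print("blade end",T(W(366,405,52)))
d=M[:,1];print("tool y ang",np.degrees(np.arctan2(d[1],d[0])))
print("side slot",T(V(388,367,46)),"tip",T(V(384,335,52)), T(V(335,345,52)),T(V(433,330,52)))
a,b=W(15,228,46),W(700,243,46);d=b-a;print("screws",np.degrees(np.arctan2(d[1],d[0])))
E
```

```text
slot top [74.8   9.04  0.74] edges L [74.81  8.78 -1.59] [74.81  0.2  -2.21] R [74.8   8.79  3.32] [74.81 -2.04  2.77]
disc L,R,top [ 74.81   1.23 -24.51] [74.8   1.27 25.79] [74.8  25.65  0.57]
blade end [68.81  2.07 -0.48]
tool y ang -160.14218759321304
side slot [74.81 -2.14  1.01] tip [68.81 -2.52 -0.32] [ 68.81 -10.61  -0.4 ] [68.81  5.23  0.82]
screws 108.62267929305996
```

```bash
python3 - <<'E'
from h import *
import pickle
np.set_printoptions(precision=2,suppress=True)
c1=pickle.load(open("w1.pkl","rb"));S=pickle.load(open("d4.pkl","rb"))["side"]
W1=lambda x,y:w(c1,10+x/6-.42,165+y/6-.42,46)
V=lambda x,y:w(S,285+x/15-.47,205+y/15-.47,46)
V4=lambda x,y:w("side",245+x/8-.44,205+y/8-.44,46)
def ang(a,b): d=b-a;return np.degrees(np.arctan2(d[1],d[0])),np.hypot(*d[:2])
ctr=np.mean([W1(208,285),W1(480,345),W1(310,187),W1(375,438)],0);print(ctr)
print("w1 dot",ang(W1(345,315),W1(393,412)),ang(ctr,W1(393,412)),"slot-dot line",ang(W1(318,270),W1(393,412)))
print("side dot",ang(V(388,374),V(263,390)),"right slot end→dot",ang(V(452,354),V(263,390)))
print("side0",ang(V4(526,198),V4(462,207)),ang(V4(560,189),V4(462,207)))
cs=np.mean([V(220,375),V(550,375)],0);print(cs,ang(cs,V(263,390)))
T=lambda x,y:w("top",215+x/7-.44,180+y/7-.44,46)
print("top",ang(T(370,415),T(352,357)),ang(T(381,441),T(352,357)))
E
```

```text
[460.87   9.23  46.  ]
w1 dot (np.float64(14.46240008348623), np.float64(20.467591238891117)) (np.float64(15.047648698694767), np.float64(20.495017874838243)) slot-dot line (np.float64(16.111783201907656), np.float64(29.981184927835912))
side dot (np.float64(13.462212388671135), np.float64(20.113783756373884)) right slot end→dot (np.float64(18.198327531173334), np.float64(31.104384177176588))
side0 (np.float64(14.435074505593388), np.float64(19.383911248348717)) (np.float64(17.69340072015002), np.float64(30.166337197957382))
[462.89  11.49  46.  ] (np.float64(13.078049140124163), np.float64(19.5905208514892))
top (np.float64(17.3506925258499), np.float64(20.420732030370132)) (np.float64(19.15265332059262), np.float64(29.85201678411032))
```

```bash
python3 -m jog '{"slide":[[0,0.5,0.9],[0,0.5,0.9],[2,0.5,0.9],[4,0.5,0.9],[6,0.5,0.9],[7,0.5,0.9],[8,0.5,0.9],[9,0.5,0.9],[9,0.5,0.9],[9,0.5,0.9]],"rot":[[2,0,0],[3.5,0,0],[3.5,0,0],[3.5,0,0],[3.5,0,0],[3.5,0,0],[3.5,0,0],[3.5,0,0],[3.5,0,0],[3.5,0,0]]}'
python3 - <<'E'
from h import *
import cv2,pickle
np.set_printoptions(precision=4,suppress=True)
D={}
for n in("wrist","side"):
    c=ctrl.snapshot(n);D[n]=c
s=ctrl.get_state();D["s"]=s;print(s["eef_pos"],s["ft_force"],s["moment"],s["finger_gap"])
pickle.dump(D,open("d5.pkl","wb"))
cv2.imwrite("pics/c11.png",cv2.resize(D["wrist"]["img"][155:255,220:340,::-1],(720,600),interpolation=cv2.INTER_CUBIC))
cv2.imwrite("pics/c12.png",cv2.resize(D["side"]["img"][205:245,285:335,::-1],(750,600),interpolation=cv2.INTER_CUBIC))
E
```

```text
time_s: 8.05
eef_pos: [459.9, 8.7, 111.7]
tcp_rot: [-1.416, 1.06, 1.417]
ft_force: [0.5, -0.1, -0.7]
finger_gap: 0.242
[459.9551   8.7091 111.7369] [ 0.284  -0.2146 -1.1103] [ 0.0181 -0.1239  0.0306] 0.24605401530007687
```

View pics/c11.png

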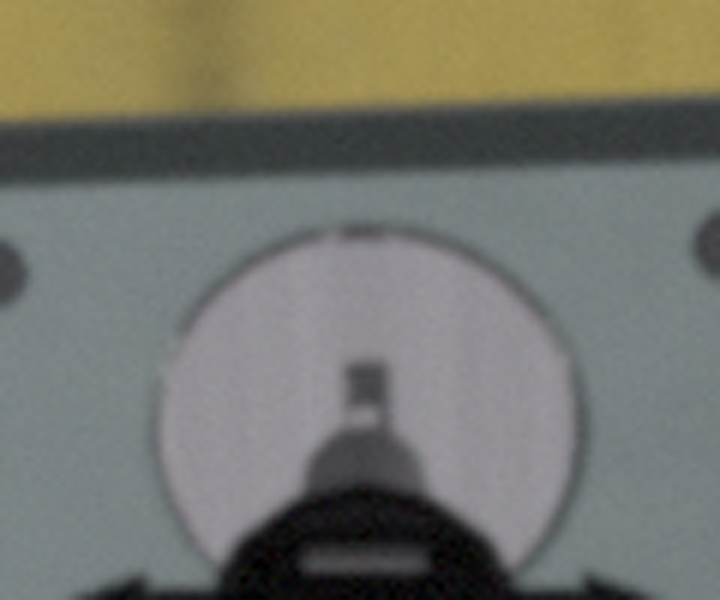

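View pics/c12.png

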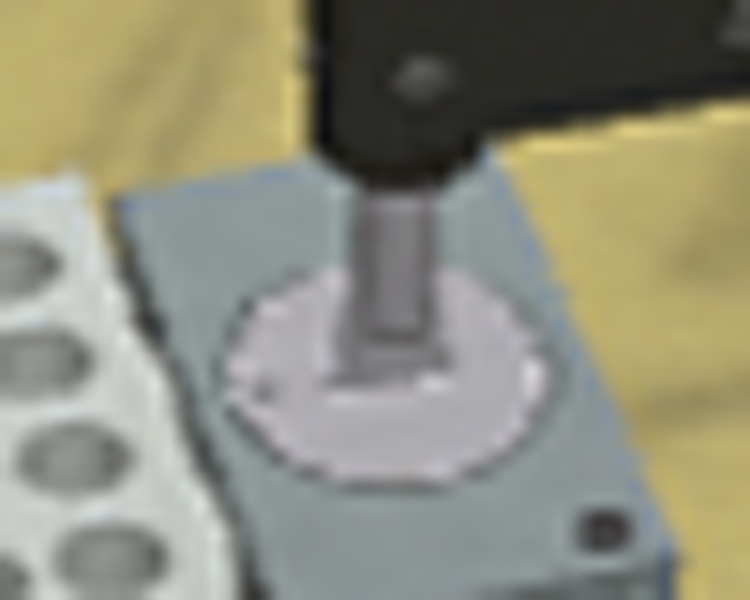

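The blade is over the slot: slot at column 367 and blade at 365 in the wrist crop. There's no contact force with the tip about 3 mm in, so I'll go deeper.

```bash
python3 -m jog '{"slide":[[1,0,0.2],[2,0,0.2],[3,0,0.2],[4,0,0.2],[4.5,0,0.2],[4.5,0,0.2],[4.5,0,0.2],[4.5,0,0.2],[4.5,0,0.2],[4.5,0,0.2]],"rot":[[0,0,0],[0,0,0],[0,0,0],[0,0,0],[0,0,0],[0,0,0],[0,0,0],[0,0,0],[0,0,0],[0,0,0]]}' - 60
cat > st.py <<'E'
from h import *
np.set_printoptions(precision=3,suppress=True)
import sys
s=ctrl.get_state();M=Ro.from_rotvec(s["tcp_rot"]).as_matrix();d=M[:,1]
print("F",s["ft_force"],"Mo",s["moment"],"yaw",np.degrees(np.arctan2(d[1],d[0])),"q",s["joint_positions"],"p",s["eef_pos"],"eff7",s["effort"][6])
E
python3 st.py
```

```text
time_s: 8.98
eef_pos: [460.0, 8.9, 107.4]
tcp_rot: [-1.417, 1.06, 1.416]
ft_force: [-1.0, -0.4, 5.5]
finger_gap: 0.245
F [-0.963 -0.395  5.547] Mo [0.057 0.255 0.029] yaw -163.63885189284176 q [ 0.507  0.555 -0.772  2.089  0.589  0.724  1.208] p [459.951   8.931 107.357] eff7 -0.00024339758965652436
```

```bash
python3 -m jog '{"slide":[[0,0,0],[0,0,0],[0,0,0],[0,0,0],[0,0,0],[0,0,0],[0,0,0],[0,0,0],[0,0,0],[0,0,0]],"rot":[[3,0,0],[6,0,0],[9,0,0],[12,0,0],[15,0,0],[18,0,0],[21,0,0],[24,0,0],[27,0,0],[27,0,0]]}'; python3 st.py
```

```text
time_s: 9.82
eef_pos: [460.1, 9.5, 107.4]
tcp_rot: [-1.07, 1.291, 1.07]
ft_force: [-0.9, 2.6, 3.5]
finger_gap: 0.246
F [-0.889  2.633  3.513] Mo [0.508 0.106 0.025] yaw 169.28684954667185 q [ 0.421  0.519 -0.66   2.093  0.5    0.686  0.812] p [460.129   9.517 107.37 ] eff7 -0.6228349730372429
```

```bash
python3 -m jog '{"slide":[[0,0,0],[0,0,0],[0,0,0],[0,0,0],[0,0,0],[0,0,0],[0,0,0],[0,0,0],[0,0,0],[0,0,0]],"rot":[[2,0,0],[4,0,0],[6,0,0],[8,0,0],[10,0,0],[12,0,0],[13,0,0],[14,0,0],[14,0,0],[14,0,0]]}'; python3 st.py; python3 - <<'E'
from h import *
import cv2
c=ctrl.snapshot("side");cv2.imwrite("pics/s6.png",cv2.resize(c["img"][200:250,270:337,::-1],(804,600),interpolation=cv2.INTER_CUBIC)[:,:800])
E
```

```text
time_s: 10.65
eef_pos: [460.2, 9.7, 107.4]
tcp_rot: [-0.888, 1.381, 0.888]
ft_force: [0.1, 4.3, 4.2]
finger_gap: 0.24
F [0.094 4.285 4.167] Mo [ 1.424 -0.024  0.099] yaw 155.4524675556813 q [ 0.376  0.504 -0.603  2.096  0.455  0.67   0.61 ] p [460.233   9.746 107.355] eff7 -0.14542863238602877
```

View pics/s6.png

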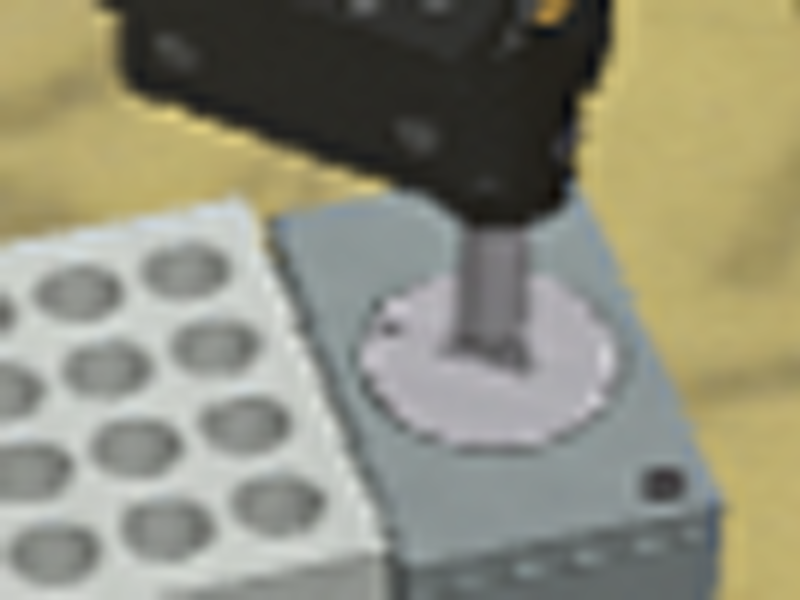

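```bash
python3 -m jog '{"slide":[[0,0.3,0.6],[0,0.3,0.6],[0,0.3,0.6],[0,0.3,0.6],[0,0.3,0.6],[0,0.3,0.6],[0,0.3,0.6],[0,0.3,0.6],[0,0.3,0.6],[0,0.3,0.6]],"rot":[[1,0,0],[2,0,0],[3,0,0],[4,0,0],[5,0,0],[6,0,0],[7,0,0],[7,0,0],[7,0,0],[7,0,0]]}'; python3 st.py
```

```text
time_s: 11.53
eef_pos: [460.3, 9.9, 107.4]
tcp_rot: [-0.793, 1.42, 0.793]
ft_force: [0.8, 4.9, 3.7]
finger_gap: 0.244
F [0.784 4.941 3.675] Mo [ 1.444 -0.315  0.09 ] yaw 148.31021616575404 q [ 0.351  0.496 -0.572  2.097  0.432  0.663  0.505] p [460.26    9.876 107.365] eff7 -0.09334147442132235
```

```bash
python3 -m jog '{"slide":[[0,0.3,0.6],[0,0.3,0.6],[0,0.3,0.6],[0,0.3,0.6],[0,0.3,0.6],[0,0.3,0.6],[0,0.3,0.6],[0,0.3,0.6],[0,0.3,0.6],[0,0.3,0.6]],"rot":[[1,0,0],[2,0,0],[3,0,0],[4,0,0],[5,0,0],[6,0,0],[6,0,0],[6,0,0],[6,0,0],[6,0,0]]}'; python3 st.py
```

```text
time_s: 12.37
eef_pos: [460.3, 10.2, 107.3]
tcp_rot: [-0.713, 1.45, 0.713]
ft_force: [1.8, 3.7, 5.4]
finger_gap: 0.241
F [1.823 3.653 5.379] Mo [ 0.989 -0.641  0.108] yaw 142.3608332974514 q [ 0.33   0.491 -0.547  2.098  0.413  0.657  0.417] p [460.264  10.183 107.328] eff7 -0.10652361670508981
```

```bash
python3 -m jog '{"slide":[[0,0,0],[0,0,0],[0,0,0],[0,0,0],[0,0,0],[0,0,0],[0,0,0],[0,0,0],[0,0,0],[0,0,0]],"rot":[[1,0,0],[2,0,0],[3,0,0],[4,0,0],[4,0,0],[4,0,0],[4,0,0],[4,0,0],[4,0,0],[4,0,0]]}'; python3 st.py
```

```text
time_s: 13.2
eef_pos: [460.3, 10.2, 107.3]
tcp_rot: [-0.66, 1.468, 0.659]
ft_force: [2.4, 3.0, 5.4]
finger_gap: 0.242
F [2.351 2.986 5.397] Mo [ 1.046 -0.853  0.065] yaw 138.37851492479953 q [ 0.316  0.487 -0.53   2.098  0.4    0.653  0.359] p [460.308  10.238 107.332] eff7 -0.11387358885258436
```

```bash
python3 -m jog '{"slide":[[0,0.2,0.2],[0,0.2,0.2],[0,0.2,0.2],[0,0.2,0.2],[0,0.2,0.2],[0,0.2,0.2],[0,0.2,0.2],[0,0.2,0.2],[0,0.2,0.2],[0,0.2,0.2]],"rot":[[1,0,0],[2,0,0],[3,0,0],[4,0,0],[4,0,0],[4,0,0],[4,0,0],[4,0,0],[4,0,0],[4,0,0]]}'; python3 st.py;  python3 - <<'E'
from h import *
import cv2
c=ctrl.snapshot("side");cv2.imwrite("pics/s7.png",cv2.resize(c["img"][200:250,270:337,::-1],(804,600),interpolation=cv2.INTER_CUBIC)[:,:800])
E
```

```text
time_s: 14.03
eef_pos: [460.3, 10.4, 107.3]
tcp_rot: [-0.606, 1.484, 0.605]
ft_force: [3.1, 2.4, 5.3]
finger_gap: 0.241
F [3.122 2.399 5.274] Mo [ 0.739 -1.294  0.193] yaw 134.36627262492553 q [ 0.302  0.483 -0.513  2.099  0.387  0.649  0.3  ] p [460.29   10.446 107.335] eff7 -0.18833151552826166
```

View pics/s7.png

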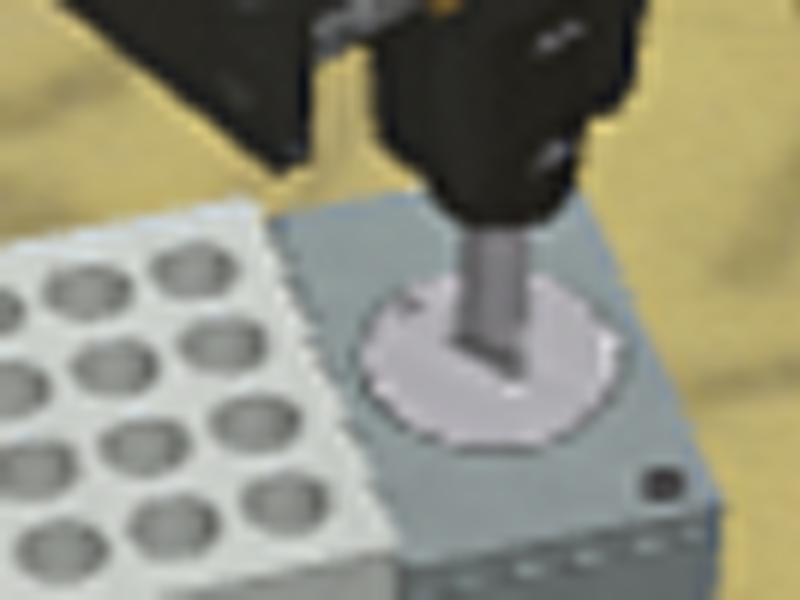

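The gap between block and housing has closed and the moment has jumped to 0.19 N m, so I'll take small steps from here.

```bash
python3 -m jog '{"slide":[[0,0,0],[0,0,0],[0,0,0],[0,0,0],[0,0,0],[0,0,0],[0,0,0],[0,0,0],[0,0,0],[0,0,0]],"rot":[[0.5,0,0],[1,0,0],[1,0,0],[1,0,0],[1,0,0],[1,0,0],[1,0,0],[1,0,0],[1,0,0],[1,0,0]]}'; python3 st.py
```

```text
time_s: 14.92
eef_pos: [460.3, 10.5, 107.3]
tcp_rot: [-0.592, 1.488, 0.592]
ft_force: [3.1, 2.3, 5.3]
finger_gap: 0.242
F [3.101 2.303 5.262] Mo [ 0.791 -1.348  0.247] yaw 133.3827182915466 q [ 0.298  0.482 -0.509  2.099  0.384  0.648  0.286] p [460.324  10.499 107.35 ] eff7 -0.22901871241629124
```

```bash
python3 -m jog '{"slide":[[0,0,0],[0,0,0],[0,0,0],[0,0,0],[0,0,0],[0,0,0],[0,0,0],[0,0,0],[0,0,0],[0,0,0]],"rot":[[0.5,0,0],[1,0,0],[1,0,0],[1,0,0],[1,0,0],[1,0,0],[1,0,0],[1,0,0],[1,0,0],[1,0,0]]}'; python3 st.py
```

```text
time_s: 15.75
eef_pos: [460.3, 10.5, 107.3]
tcp_rot: [-0.579, 1.491, 0.578]
ft_force: [5.0, 3.7, 5.6]
finger_gap: 0.247
F [4.974 3.709 5.606] Mo [ 0.729 -1.372  0.184] yaw 132.38214594207074 q [ 0.295  0.482 -0.504  2.1    0.38   0.647  0.271] p [460.331  10.509 107.34 ] eff7 -0.2228979393839836
```

```bash
python3 -m jog '{"slide":[[0,0,0.2],[0,0,0.4],[0,0,0.6],[0,0,0.6],[0,0,0.6],[0,0,0.6],[0,0,0.6],[0,0,0.6],[0,0,0.6],[0,0,0.6]],"rot":[[0,0,0],[0.5,0,0],[1,0,0],[1,0,0],[1,0,0],[1,0,0],[1,0,0],[1,0,0],[1,0,0],[1,0,0]]}'; python3 st.py
```

```text
time_s: 16.58
eef_pos: [460.4, 10.6, 107.3]
tcp_rot: [-0.565, 1.496, 0.565]
ft_force: [3.4, 1.7, 6.6]
finger_gap: 0.248
F [3.35  1.739 6.642] Mo [ 0.527 -1.113  0.291] yaw 131.3773701220146 q [ 0.291  0.481 -0.5    2.099  0.377  0.648  0.256] p [460.431  10.591 107.322] eff7 -0.2530814800411463
```

```bash
python3 - <<'E'
from h import *
import cv2
for i in range(6):
    c=ctrl.snapshot("top" if i%2 else "side"); s=ctrl.get_state(); print(s["moment"][2],s["effort"][6])
    if i==0: cv2.imwrite("pics/s8.png",cv2.resize(c["img"][200:250,270:337,::-1],(800,600),interpolation=cv2.INTER_CUBIC))
E
```

```text
0.22321854190525825 -0.2530713379383087
0.22651831977200143 -0.2530790213495493
0.22262503576594908 -0.2530618663877249
0.22025681246129092 -0.25301911868155
0.2532111871453402 -0.25302328169345856
0.23854858535450113 -0.2530629001557827
```

View pics/s8.png

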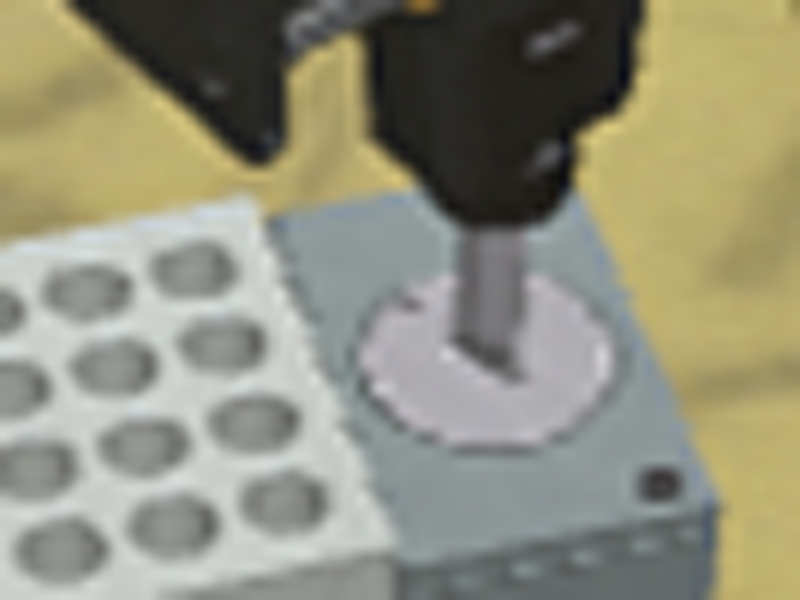

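```bash
python3 -m jog '{"slide":[[0,0,0.1],[0,0,0.1],[0,0,0.1],[0,0,0.1],[0,0,0.1],[0,0,0.1],[0,0,0.1],[0,0,0.1],[0,0,0.1],[0,0,0.1]],"rot":[[0.4,0,0],[0.8,0,0],[0.8,0,0],[0.8,0,0],[0.8,0,0],[0.8,0,0],[0.8,0,0],[0.8,0,0],[0.8,0,0],[0.8,0,0]]}'; python3 - <<'E'
from h import *
for i in range(4):
    c=ctrl.snapshot("side"); s=ctrl.get_state(); print(s["moment"][2],s["effort"][6],s["ft_force"])
E
```

```text
time_s: 17.72
eef_pos: [460.5, 10.6, 107.3]
tcp_rot: [-0.555, 1.499, 0.554]
ft_force: [3.1, 1.7, 6.6]
finger_gap: 0.244
0.24510399872228728 -0.26003625243902206 [3.52872121 2.93595642 6.18711947]
0.26594898844424786 -0.25997528806328773 [3.23276314 2.18504181 6.80375783]
0.279402043231089 -0.2600128948688507 [3.62273696 1.72576057 6.49026162]
0.2601768210735743 -0.2600123081356287 [4.79632246 1.4834389  6.83137863]
```

The moment averages 0.26 N m and the joint effort agrees at 0.26, so it's tight. I'll ease the wind-up back, then withdraw.

```bash
python3 -m jog '{"slide":[[0,0,0],[0,0,0],[0,0,0],[0,0,0],[0,0,0],[0,0,0],[0,0,0],[0,0,0],[0,0,0],[0,0,0]],"rot":[[-0.5,0,0],[-1,0,0],[-1.5,0,0],[-2,0,0],[-2.5,0,0],[-3,0,0],[-3,0,0],[-3,0,0],[-3,0,0],[-3,0,0]]}'; python3 - <<'E'
from h import *
for i in range(2):
    c=ctrl.snapshot("side"); s=ctrl.get_state(); print(s["moment"],s["effort"][6],s["ft_force"])
E
```

```text
time_s: 18.75
eef_pos: [460.4, 10.6, 107.3]
tcp_rot: [-0.595, 1.488, 0.594]
ft_force: [3.2, 2.1, 7.1]
finger_gap: 0.243
[ 0.52690182 -1.06226804  0.10046347] -0.10747408960014582 [3.67077995 1.74819921 6.27004859]
[ 0.54240494 -1.10328145  0.09788571] -0.10750469751656055 [3.00986179 1.95110733 7.07524703]
```

```bash
python3 -m jog '{"slide":[[0,0,0],[0,0,0],[0,0,0],[0,0,0],[-1,0,0],[-3,0,0],[-6,0,0],[-10,0,0],[-15,0,0],[-20,0,0]],"rot":[[-0.5,0,0],[-1,0,0],[-1.5,0,0],[-2,0,0],[-2,0,0],[-2,0,0],[-2,0,0],[-2,0,0],[-2,0,0],[-2,0,0]]}'; python3 st.py; python3 - <<'E'
from h import *
import cv2
c=ctrl.snapshot("side");cv2.imwrite("pics/s9.png",cv2.resize(c["img"][195:270,240:340,::-1],(800,600),interpolation=cv2.INTER_CUBIC))
c=ctrl.snapshot("wrist");cv2.imwrite("pics/w9.png",c["img"][:,:,::-1])
E
```

```text
time_s: 19.68
eef_pos: [458.0, 9.9, 126.5]
tcp_rot: [-0.621, 1.485, 0.622]
ft_force: [0.8, 0.1, -1.3]
finger_gap: 0.245
F [ 0.787  0.127 -1.298] Mo [ 0.016 -0.106  0.044] yaw 135.5072223900324 q [ 0.327  0.45  -0.541  2.089  0.357  0.697  0.346] p [458.019   9.883 126.549] eff7 -0.12123711872845888
```

View pics/s9.png

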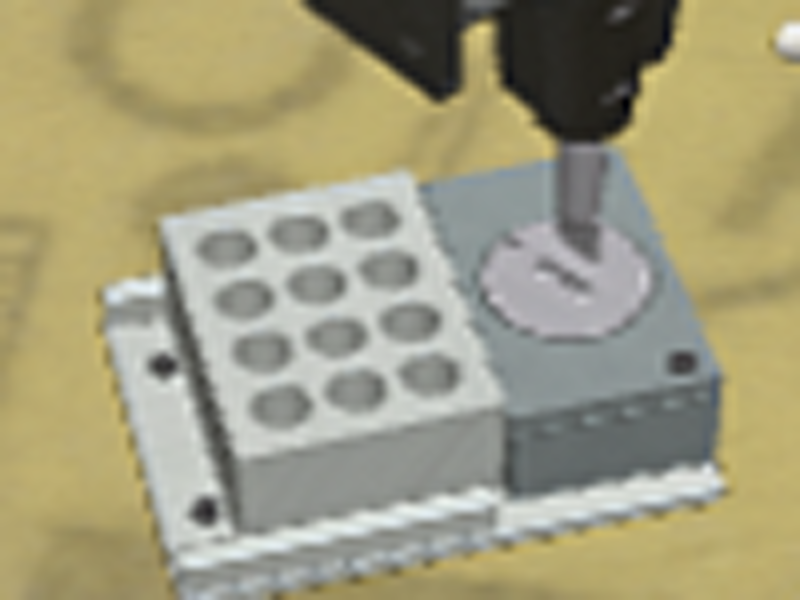

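View pics/w9.png

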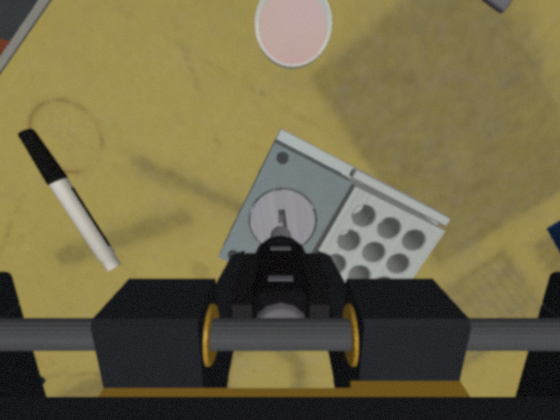

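Block flush with the housing, with no gap at the seam (column 480 of the crop). The driver is out and still held, so back to the stand.

```bash
python3 - <<'E'
from h import *
np.set_printoptions(precision=1,suppress=True)
s=ctrl.get_state();M=Ro.from_rotvec(s["tcp_rot"]).as_matrix();p=s["eef_pos"];print(p)
for q in [(458,10,160),(445,100,160),(423.5,258.3,160)]: print(M.T@(np.array(q)-p))
E
```

```text
[459.6  10.3 127.4]
[-32.6   0.9  -1.4]
[-32.7  73.3  53.7]
[-32.8 199.5 151.6]
```

```bash
python3 -m jog '{"slide":[[-15,0,0],[-30,0,0],[-33,20,15],[-33,45,34],[-33,70,53],[-33,95,72],[-33,120,91],[-33,145,110],[-33,172,131],[-33,199,151]],"rot":[[0,0,0],[0,0,0],[-6,0,0],[-12,0,0],[-18,0,0],[-24,0,0],[-30,0,0],[-36,0,0],[-42,0,0],[-44,0,0]]}'; python3 st.py
```

```text
time_s: 20.62
eef_pos: [423.4, 258.6, 159.8]
tcp_rot: [-1.207, 1.213, 1.207]
ft_force: [0.7, 0.7, -0.7]
finger_gap: 0.246
F [ 0.731  0.667 -0.67 ] Mo [ 0.059 -0.192  0.012] yaw 179.80839843601123 q [-0.023  0.509 -0.777  1.971  0.472  0.852  0.51 ] p [423.382 258.574 159.787] eff7 1.3127262890338898
```

```bash
python3 - <<'E'
from h import *
import cv2,pickle
np.set_printoptions(precision=2,suppress=True)
D={}
for n in("wrist","side","top"):
    D[n]=ctrl.snapshot(n)
s=ctrl.get_state();D["s"]=s;pickle.dump(D,open("d10.pkl","wb"))
M=Ro.from_rotvec(s["tcp_rot"]).as_matrix();p=s["eef_pos"];print(p,M,M.T@(np.array([423.5,258.3,p[2]])-p))
cv2.imwrite("pics/w10.png",cv2.resize(D["wrist"]["img"][140:260,200:360,::-1],(800,600),interpolation=cv2.INTER_CUBIC))
cv2.imwrite("pics/s10.png",cv2.resize(D["side"]["img"][265:355,270:390,::-1],(800,600),interpolation=cv2.INTER_CUBIC))
E
```

```text
[422.63 260.38 160.07] [[-0. -1.  0.]
 [ 0.  0.  1.]
 [-1.  0.  0.]] [-0.   -0.88 -2.07]
```

View pics/w10.png

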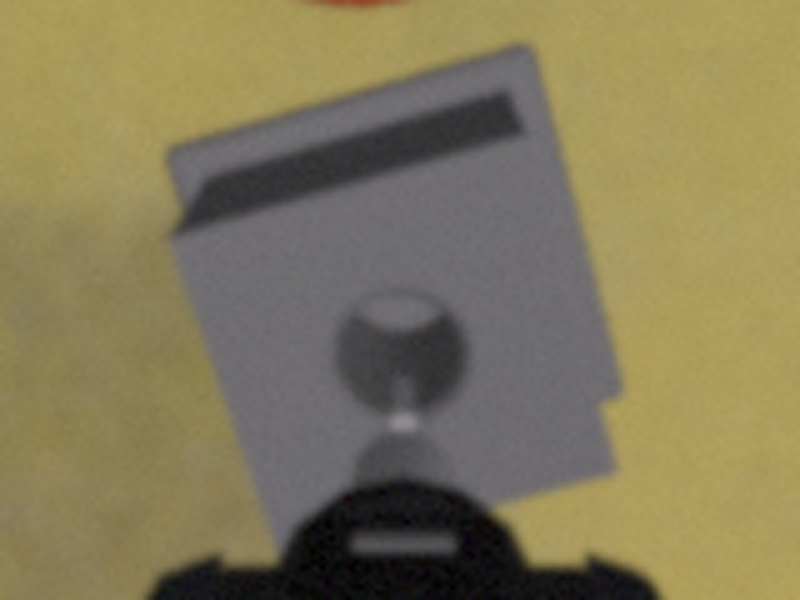

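View pics/s10.png

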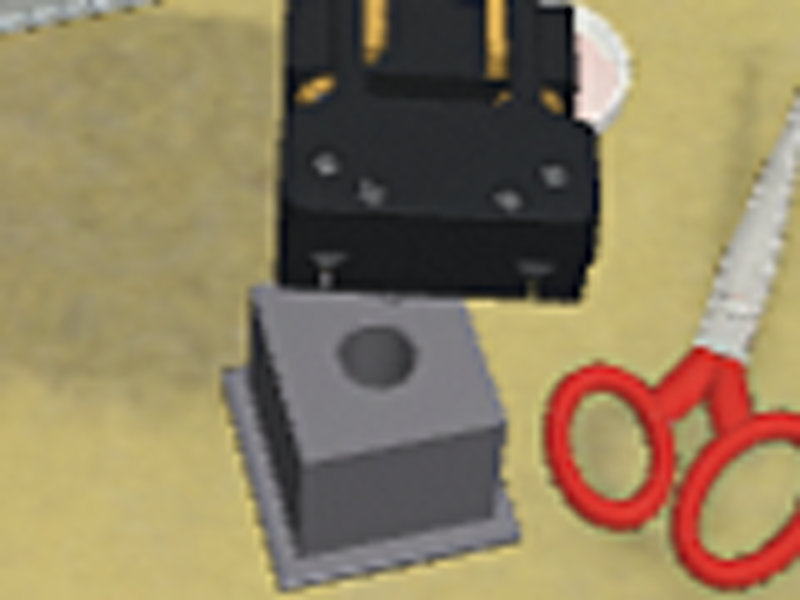

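```bash
python3 - <<'E'
from h import *
import cv2,pickle
np.set_printoptions(precision=2,suppress=True)
D=pickle.load(open("d10.pkl","rb"))
print("hole",w(D["wrist"],200+401/5-.4,140+352/5-.4,58),w(D["side"],270+377/6.667-.43,265+357/6.667-.43,58))
c=ctrl.snapshot("wrist")
cv2.imwrite("pics/w11.png",cv2.resize(c["img"][140:260,200:360,::-1],(800,600),interpolation=cv2.INTER_CUBIC))
pickle.dump({"c":c,"s":ctrl.get_state()},open("d11.pkl","wb"))
print(ctrl.get_state()["eef_pos"])
print("hole",w(c,200+401/5-.4,140+352/5-.4,58))
E
python3 st.py
```

```text
hole [422.59 256.99  58.  ] [424.92 259.5   58.  ]
[423.25 258.12 159.74]
hole [421.91 259.03  58.  ]
F [ 0.274 -0.789 -1.96 ] Mo [-0.026 -0.195  0.054] yaw 179.63938856607894 q [-0.023  0.508 -0.776  1.971  0.47   0.851  0.509] p [423.251 258.121 159.741] eff7 -0.041868343250826
```

View pics/w11.png

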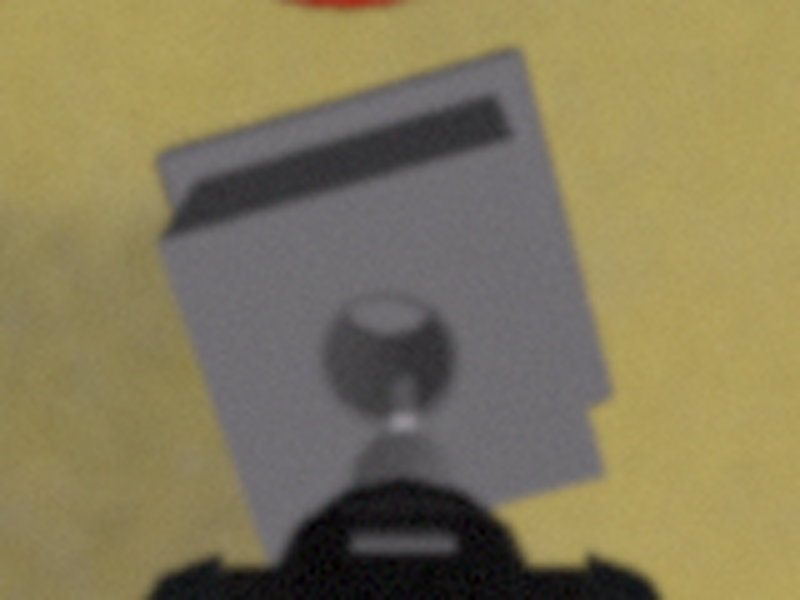

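```bash
python3 -m jog '{"slide":[[0,0,-1],[0,0,-1.5],[5,0,-1.5],[10,0,-1.5],[15,0,-1.5],[20,0,-1.5],[25,0,-1.5],[28,0,-1.5],[28,0,-1.5],[28,0,-1.5]],"rot":[[0,0,0],[0,0,0],[0,0,0],[0,0,0],[0,0,0],[0,0,0],[0,0,0],[0,0,0],[0,0,0],[0,0,0]]}'; python3 - <<'E'
from h import *
import cv2
ctrl.snapshot("top")
c=ctrl.snapshot("wrist");c2=ctrl.snapshot("side")
cv2.imwrite("pics/w12.png",cv2.resize(c["img"][140:260,200:360,::-1],(800,600),interpolation=cv2.INTER_CUBIC))
cv2.imwrite("pics/s12.png",cv2.resize(c2["img"][265:355,270:390,::-1],(800,600),interpolation=cv2.INTER_CUBIC))
E
python3 st.py
```

```text
time_s: 21.65
eef_pos: [423.9, 256.7, 132.0]
tcp_rot: [-1.204, 1.213, 1.204]
ft_force: [-0.7, -0.3, -0.6]
finger_gap: 0.246
F [-0.195  0.281 -0.371] Mo [ 0.062 -0.103  0.019] yaw 179.56809691105093 q [-0.048  0.548 -0.744  1.991  0.515  0.797  0.473] p [424.177 256.836 132.439] eff7 0.00012393804809107678
```

View pics/w12.png

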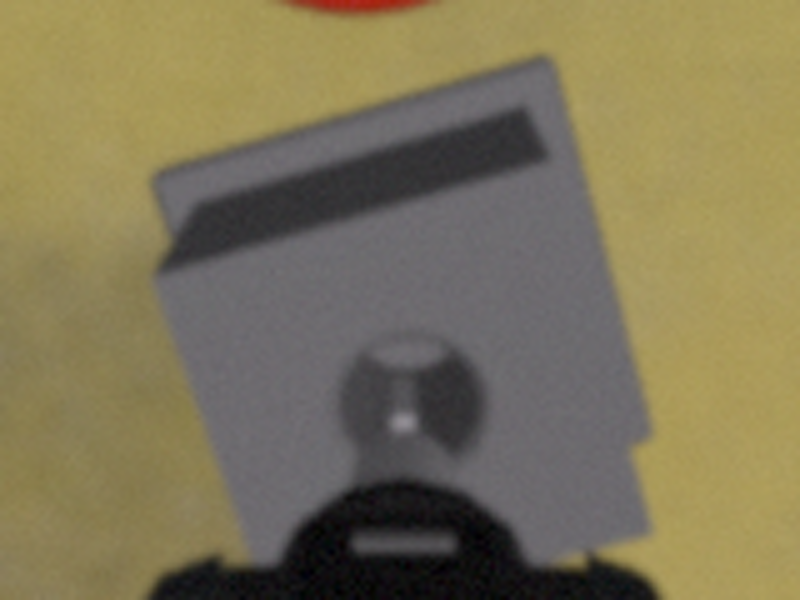

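View pics/s12.png

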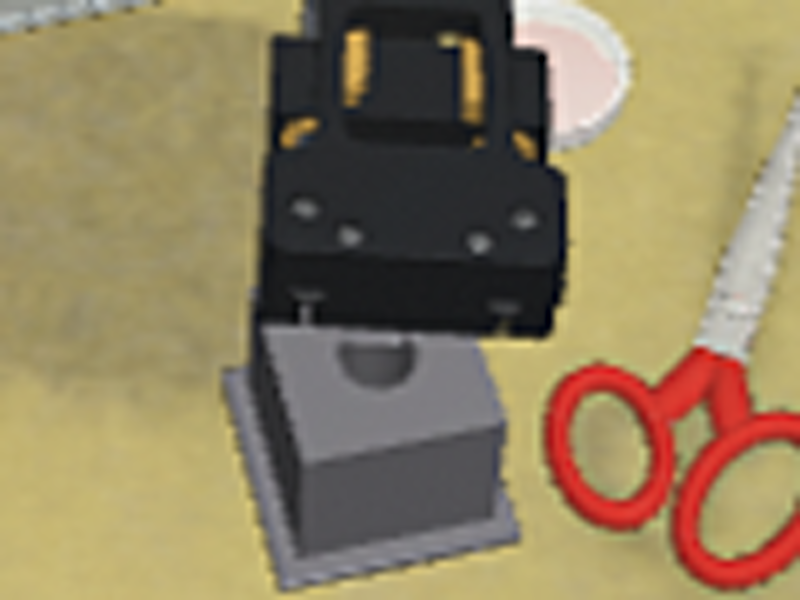

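```bash
python3 -m jog '{"slide":[[0,0.4,0.7],[0,0.4,1.3],[0,0.4,1.3],[0,0.4,1.3],[4,0.4,1.3],[8,0.4,1.3],[12,0.4,1.3],[16,0.4,1.3],[20,0.4,1.3],[20,0.4,1.3]],"rot":[[0,0,0],[0,0,0],[0,0,0],[0,0,0],[0,0,0],[0,0,0],[0,0,0],[0,0,0],[0,0,0],[0,0,0]]}'; python3 st.py;python3 - <<'E'
from h import *
import cv2
c=ctrl.snapshot("wrist")
cv2.imwrite("pics/w13.png",cv2.resize(c["img"][140:260,200:360,::-1],(800,600),interpolation=cv2.INTER_CUBIC))
E
```

```text
time_s: 22.63
eef_pos: [423.1, 257.6, 111.2]
tcp_rot: [-1.204, 1.214, 1.204]
ft_force: [-0.1, 0.3, -0.1]
finger_gap: 0.242
F [-0.071  0.261 -0.106] Mo [ 0.064 -0.156  0.033] yaw 179.56533804367348 q [-0.073  0.581 -0.716  2.002  0.55   0.76   0.443] p [423.132 257.577 111.241] eff7 -0.07883782731369138
```

View pics/w13.png

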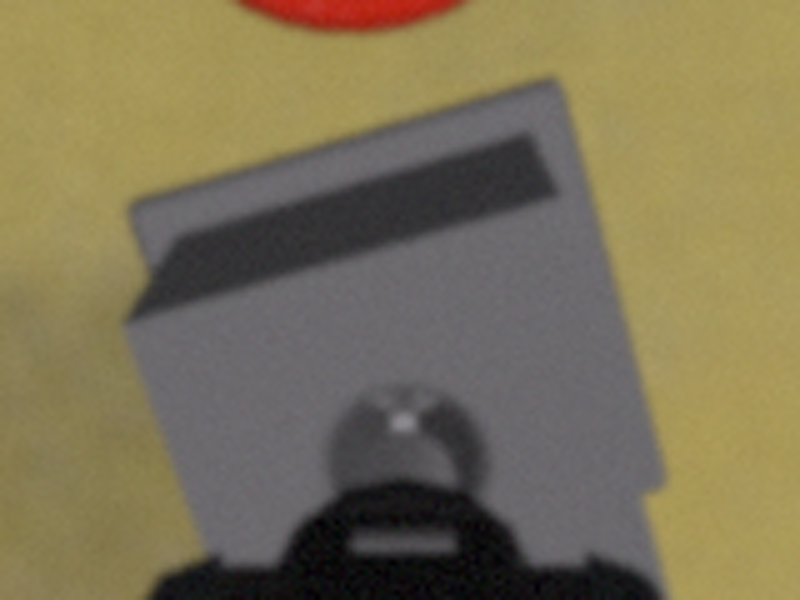

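The blade is inside the hole: hole at column 407, shaft at 402, no force. Down to the collar.

```bash
python3 -m jog '{"slide":[[5,0,0.4],[10,0,0.4],[15,0,0.4],[20,0,0.4],[25,0,0.4],[30,0,0.4],[35,0,0.4],[38,0,0.4],[39.5,0,0.4],[39.5,0,0.4]],"rot":[[0,0,0],[0,0,0],[0,0,0],[0,0,0],[0,0,0],[0,0,0],[0,0,0],[0,0,0],[0,0,0],[0,0,0]]}'; python3 st.py
```

```text
time_s: 23.52
eef_pos: [423.5, 258.3, 72.4]
tcp_rot: [-1.204, 1.213, 1.204]
ft_force: [-0.7, -0.1, -0.8]
finger_gap: 0.247
F [-0.674 -0.131 -0.782] Mo [ 0.082 -0.094 -0.008] yaw 179.56678643809292 q [-0.118  0.642 -0.661  2.018  0.617  0.689  0.386] p [423.47  258.294  72.37 ] eff7 -0.03999121952801943
```

```bash
python3 -m jog '{"slide":[[0.5,0,0],[1,0,0],[1.5,0,0],[1.8,0,0],[1.8,0,0],[1.8,0,0],[1.8,0,0],[1.8,0,0],[1.8,0,0],[1.8,0,0]],"rot":[[0,0,0],[0,0,0],[0,0,0],[0,0,0],[0,0,0],[0,0,0],[0,0,0],[0,0,0],[0,0,0],[0,0,0]]}'; python3 st.py
```

```text
time_s: 24.35
eef_pos: [423.9, 258.5, 71.5]
tcp_rot: [-1.204, 1.212, 1.203]
ft_force: [-1.6, -1.3, 4.9]
finger_gap: 0.246
F [-1.641 -1.277  4.877] Mo [-0.122  0.164 -0.008] yaw 179.55349276065147 q [-0.12   0.644 -0.659  2.018  0.62   0.686  0.384] p [423.866 258.464  71.48 ] eff7 -0.004453775763977319
```

The collar is on the stand (5 N). Opening, then backing off.

```bash
python3 -m jog '{"slide":[[0,0,0],[0,0,0],[0,0,0],[0,0,0],[0,0,0],[0,0,0],[0,0,0],[0,0,0],[0,0,0],[0,0,0]],"rot":[[0,0,0],[0,0,0],[0,0,0],[0,0,0],[0,0,0],[0,0,0],[0,0,0],[0,0,0],[0,0,0],[0,0,0]]}' 1 20; python3 -m jog '{"slide":[[-5,0,0],[-15,0,0],[-30,0,0],[-50,0,0],[-75,0,0],[-100,0,0],[-125,0,0],[-150,0,0],[-165,0,0],[-170,0,0]],"rot":[[0,0,0],[0,0,0],[0,0,0],[0,0,0],[0,0,0],[0,0,0],[0,0,0],[0,0,0],[0,0,0],[0,0,0]]}';python3 - <<'E'
from h import *
import cv2
ctrl.snapshot("side")
c=ctrl.snapshot("wrist");cv2.imwrite("pics/w14.png",c["img"][:,:,::-1])
c=ctrl.snapshot("side");cv2.imwrite("pics/s14.png",c["img"][:,:,::-1])
cv2.imwrite("pics/s14c.png",cv2.resize(c["img"][205:265,240:340,::-1],(800,480),interpolation=cv2.INTER_CUBIC))
c=ctrl.snapshot("top");cv2.imwrite("pics/t14.png",c["img"][:,:,::-1])
E
```

```text
time_s: 25.18
eef_pos: [423.7, 258.4, 70.9]
tcp_rot: [-1.203, 1.213, 1.204]
ft_force: [0.2, 0.1, -0.2]
finger_gap: 0.977
time_s: 26.02
eef_pos: [424.6, 259.3, 244.1]
tcp_rot: [-1.204, 1.208, 1.202]
ft_force: [0.5, 0.6, 0.1]
finger_gap: 1.001
```

View pics/w14.png

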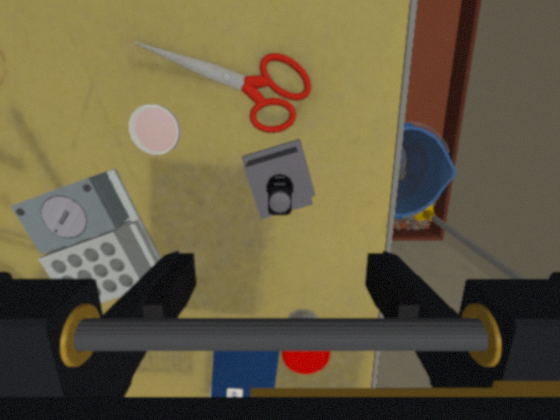

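View pics/s14.png

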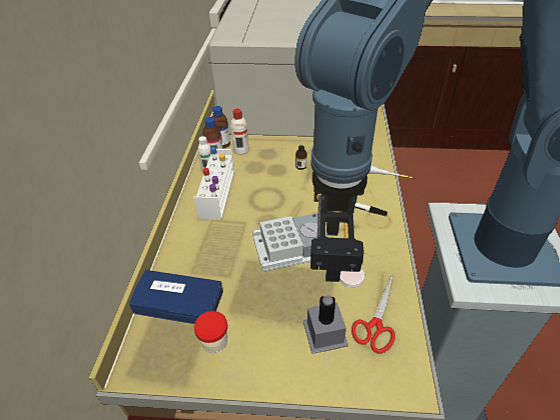

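View pics/s14c.png

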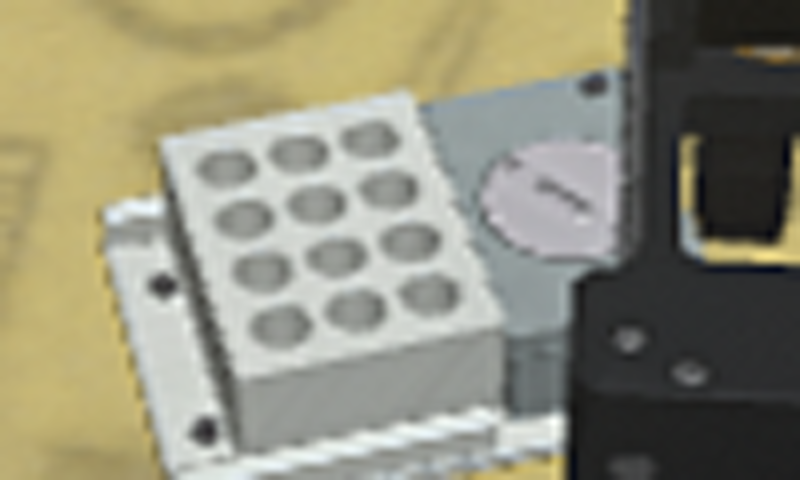

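```bash
python3 -c "
from plant import ctrl
print(ctrl.get_state()['time_s']);print(ctrl.sign_off())"
```

```text
26.2167
the job is handed in; nothing more can be done
None
```

The tube block is drawn home and clamped against the dock housing, and the screwdriver is back upright in its stand. I handed the job in at 26.2 s; no verdict is reported.

- **Turning:** I put the blade about 7 mm into the cam slot and turned it about 65° clockwise. The moment was about 0.1 N m while drawing, rose to 0.19 N m as the gap closed, and averaged 0.26 N m where I stopped. I then eased the twist back, lifted out, and returned the driver to the stand until its collar rested there (5 N).
- **Final pictures:** They show no gap between block and housing, the cam still at its turned angle, and the driver upright. The cup, petri dish and bottle look unmoved by eye; I did not measure them.
- **Moment readings:** The moment did not climb evenly near the end. One step dipped (0.25 to 0.18 N m) with a side force of about 6 N, and the last 0.8° added little. I took this as the blade settling in the slot. The final wrist readings ran from 0.245 to 0.28 N m, and the last joint's torque agreed at 0.26 N m.
- **Position over the stand:** The measured arm position wandered by up to 2 mm there until it settled, so I re-centred over the hole from the camera pictures before lowering.

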